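Wedge a specimen clamp into the tapered dovetail of a trimming station

TASK

Take the specimen clamp from the white tray, set its dovetail foot on the trimming station's deck in front of the wide mouth of the dovetail way, brass screw (narrow end) leading, and slide it in under the jaws until it wedges. Push it home by feel with about 15 N, so that it sits tight and flat on the deck and stays so when you let go; do not ram it or overload the jaws with anything like double that. Keep the specimen upright, and leave everything else on the bench where it is.

Things in the scene. Friction and masses are not known exactly. Their poses are not given: they have to be found in the camera images.
- clamp_mid (a point): Loose specimen clamp (0.2-0.5 kg, 76 mm tall): point on its upright centre line, 38 mm above the foot's underside. x points to the narrow leading end and the brass screw, z up. Aluminium block 32 mm (x) by 28 mm (y), 13 to 58 mm above the underside, flat: grip it across the 28 mm. On top a collet with an amber resin specimen; the brass screw stands out to x = 27 mm, 47 mm above the underside.
- clamp_foot (a point): Middle of the underside of the clamp's steel dovetail foot, axes as clamp_mid. Foot 56 mm long (x -28 to +28), 10.5 mm high, underside 40.4 mm wide at the rear end and 35.6 mm at the leading end (2.5 degrees of taper each side), flanks leaning in by 30 degrees; a 20 mm wide neck joins it to the block.
- clamp_back (a point): Middle of the flat rear face of the clamp's block (28 wide, 45 mm tall), 16 mm behind the clamp's centre line and 36 mm above its underside: a good place to push on. The foot stands out 12 mm behind this face, up to 10.5 mm above its underside.
- way_mouth (a point): On the station's deck, 14 mm above the worktop, midway between the jaws at the wide mouth of the way. x points into the way, y to the left (brass gib side), z up. Gap at deck level 42 mm (2 more or less by the gib), closing by 2.5 degrees each side. Clamp centred at x = -28 (leading end at the mouth): 3.2 mm of play each side; at x = 0, 2 mm (on the gib side 2 more or less). The deck is open from x = -68 to 0, to set the clamp down.
- way_end (a point): On the deck at the narrow end of the way, 104 mm past the mouth, axes as way_mouth. Along the way steel jaws 9.5 mm high, reaching out to 44 mm from the centre line, are undercut by 30 degrees, so the foot can only be slid in from the mouth, never dropped in. The release screw's block, 14 mm high, stands 12 mm past this point.
- station: Trimming station, fixed to the bench: grey base 200 by 96 mm, deck 14 mm above the worktop; origin on the worktop under the mouth, axes as way_mouth. Its ways are oiled (friction about 0.18): once wedged the clamp holds itself, each jaw pressing on it with 1.1 to 1.5 times the force it was pushed with.
- fixed_jaw: Right-hand (-y) steel jaw, part of the station; origin on the deck at the mouth. The left-hand jaw has a brass gib on stiff springs (100 N/mm) and is set in or out by up to 2 mm each time (not told by any pose given): play is taken up with the clamp's centre anywhere from 23 to 69 mm past the mouth, then it wedges tighter over 2 to 4 mm more as the push rises to 15 N.
- tray: Shallow white tray, 150 (x) by 170 (y) mm, rim 12 mm high, floor 3 mm above the worktop, fixed; origin at its centre on the worktop. The clamp stands in its right half.
- forceps: Bystander: steel forceps, 127 mm long, 9 mm high, lying in the left half of the tray; origin at the middle, underside.
- timer: Bystander: white lab timer, 62 by 68 by 19 mm; origin at the middle, underside.
- slide_box: Bystander: beige slide box, 75 by 98 by 35 mm; origin at the middle, underside.
- dish_a: Bystander: lower of two stacked culture dishes, 63 mm across, 16 mm high; origin at the middle, underside.
- dish_b: Bystander: upper of the two stacked dishes, same size; origin at the middle, underside.
- tape: Bystander: roll of green tape, 68 mm across, 19 mm high; origin at the middle, underside.
Things that resemble listed ones, but are neither listed nor needed, are in the scene too. What is shaped like the part that bears clamp_mid but blue or turquoise is not meant.

How it is judged:
On the way:
1. the clamp's foot has been started in the mouth of the way, upright on the deck (x of clamp_mid in the frame of way_mouth between -0.032 and 0.02 m and y of clamp_mid in the frame of way_mouth between -0.006 and 0.006 m and z of clamp_mid in the frame of way_mouth below 0.0415 m), for 0.05 s.
At the end, for the whole second after the job is handed in: The specimen clamp stands wedged in the dovetail way: more than 18 mm past the mouth, in line with the way within 0.04 rad, upright within 0.04 rad, its foot flat on the deck within 2.5 mm, at rest and let go, and the fixed jaw still presses on it with more than 11 N (contact force between fixed_jaw and specimen_clamp above 11 N and x of clamp_mid in the frame of way_mouth above 0.018 m and z of clamp_mid in the frame of way_mouth between 0.0355 and 0.0405 m and angle between the x axis of clamp_mid and the x axis of way_mouth, either way round below 0.04 rad and angle between clamp_mid's own z axis and vertical below 0.04 rad and linear speed of specimen_clamp below 0.005 m/s); the robot touches nothing.
It fails at once if the clamp presses on the fixed jaw with more than 33 N (jammed or forced) (contact force between fixed_jaw and specimen_clamp above 33 N).
It fails at once if the clamp is pressed on the station with more than 100 N in all (contact force between station and specimen_clamp above 100 N).
It fails at once if the clamp is tipped by more than 0.5 rad (angle between clamp_mid's own z axis and vertical above 0.5 rad).
It fails at once if a bystander is moved by more than 30 mm (distance of any of forceps, timer, slide_box, dish_a, dish_b, tape from where it was at the start of the episode above 0.03 m).
It also fails if it takes over 54 s, if anything falls off the work surface, if the arm or the gripper's body presses on something with over 40 N, if the wrist force passes 120 N, or if a joint passes its speed limit or range.

ROBOT

A 6-joint arm with a two-finger parallel gripper is mounted at the origin on a cart in front of the work surface, level with it; the furniture and walls round the work are solid. World frame = base frame: x ahead of the robot, y to its left, z up, the work surface at z = 0. Lengths are in m, angles in rad, forces in N, time in s.
With the tool pointing down it reaches from about 0.35 to 0.875 m from the base axis. Payload 4.2 kg.
Tool frame: the origin (TCP) lies midway between the tips of the shut fingers; the grasp point (between the pads) lies 19 mm behind it (manip.tcp_to_grasp is the distance from the TCP to the grasp point, in m); z points along the fingers, y is the line along which they close (so a half turn about z gives the same grasp; the last joint's range is limited). The gripper opens to 87 mm and grips with 3 to 60 N. Pads are 19 mm wide; open, the fingers measure 117 mm over their backs; the gripper's body (75 mm by 190 mm) begins 51 mm behind the grasp point.
Start: joints at [-0.855, 0.385, 0.008, 0, -1.194, -0.259], TCP at [0.276, -0.561, 0.223] pointing down, gripper open.
Joint ranges: [-3.14, 3.14], [-1.21, 2.06], [-1.07, 1.41], [-3.16, 2.05], [-2.99, -0.16], [-3.1, 3.1]. Speed limits (rad/s): [2.79, 2.79, 3.14, 3.14, 3.14, 3.14].

INTERFACE

Orientations are given as [roll, pitch, yaw] about the fixed x, y, z axes, in that order (R = Rz(yaw) Ry(pitch) Rx(roll)).
In Python, from bench import manip, capture gives the robot as it stands.
- The arm moves only by the tool arm_command, never from a script. Its argument "moves" is a list of rows, each an object of numbers: "tx", "ty", "tz": the shift along the tool's x, y, z scaled (see below); "rx", "ry", "rz": the turn, a rotation vector about the tool's x, y, z scaled (see below); "hand": the closure, from -1 (fully open) to 1 (shut). A call has 1 to 12 rows; each row is the pose to reach, as a shift and turn from the pose commanded when the call began, along the tool's axes at that moment, turning the shorter way round; what a row does not reach only later rows make up. The controller multiplies each number of a shift by 50 cm and each number of a turn by 180 degrees. A row lasts 1/12 s, in which the tool goes at most 41.7 mm and 7.16 degrees, less where a joint would pass 70% of its speed; a pose out of reach is approached as far as the arm can. A call with a number of a shift or a turn outside -1 to 1 is refused whole. A call with a gripper value outside its range is refused whole. The fingers move at their own pace and stop on an object; "squeeze" is the grip in N (left out, the last holds). Time passes only in rows, so rows that repeat a pose let the fingers close. It gives the time, the measured TCP pose, the force, the opening and the grip force at its end, in the units of the state.
- manip.sense(): the state, without advancing time (a new reading comes with each control period).
- capture(name): name is "scene" or "side" or "wrist"; returns a dict with "color" (420x560x3 uint8, blue, green, red), "camera_matrix" (3x3 intrinsics, pixels), "distortion" ([k1, k2, p1, p2, k3] as OpenCV has them; the pictures are not rectified), "eye" and "attitude" of the camera in the world; the wrist camera has in their place "T_tool_cam" (4x4, takes a point from camera to tool coordinates, whose origin is the TCP and whose axes are the flange's). Camera axes: x right, y up, looking along -z (the intrinsics and any distortion apply to the point x, -y, -z); pixel columns grow to the right and rows downward; lengths in m; the calibration is good to about 2 mm. A picture is of the moment at which its call begins: read the wrist's pose just before it. There is no depth.
- manip.job_done(): hands the job in; it is judged then, once.
The state is a dict: "time": time; "qpos": joint angles; "qd": joint speeds; "joint_torque": joint torques, N m; "position": TCP position; "tool_rot": TCP orientation; "ft_force": force on the tool from outside, world axes, zero at the start; "ft_torque": the same for the moment, N m; "opening": opening from 0.0 (shut) to 1.0 (fully open); "gripper_force": force on a finger pad.
Only numpy, scipy, OpenCV 4.12 (cv2) and the standard library are available. Lean on these libraries where they do the work, as an engineer would, in place of code of your own. Each camera call takes 0.05 s, during which the arm holds its last target. There are 200 camera calls.

## Working session

There is one attempt and no reset: what is moved stays moved. The work goes in short steps, Python scripts to look and compute and a tool call to move; the robot and the scene stay as the last step left them, time stands still between calls to the robot, and variables do not carry over. Pictures are saved under pics/ and viewed, at most 10 in all, crops included, and the job is handed in when it is done.

Besides the shell and the picture viewer there is one more tool, called after ">>>" in YAML: its name, and indented under it one key for each argument. arm_command: Moves the arm, as the interface text tells. Its arguments: {"type":"object","properties":{"moves":{"type":"array"},"squeeze":{"type":"number"}},"required":["moves"]}

```bash
ls; mkdir -p pics; python3 - <<'E'
from bench import manip, capture
import cv2,numpy as np
s=manip.sense();print({k:np.round(v,4).tolist() for k,v in s.items()})
for n in("scene","side"):
    c=capture(n);cv2.imwrite(f"pics/{n}0.png",c["color"])
    print(n,c["camera_matrix"],c["distortion"],c["eye"],c["attitude"])
c=capture("wrist");print(c["T_tool_cam"],c["camera_matrix"],c["distortion"])
cv2.imwrite("pics/w0.png",c["color"])
E
```

```text
pics
{'time': 0.0, 'qpos': [-0.8554, 0.3856, 0.0066, -0.0005, -1.194, -0.2586], 'qd': [-0.0002, 0.0001, 0.0007, 0.0003, 0.0022, -0.0002], 'joint_torque': [-0.0018, -39.0664, 18.7402, 4.2201, 0.0109, -0.0002], 'position': [0.2754, -0.5604, 0.2214], 'tool_rot': [3.1394, -0.0001, -2.685], 'ft_force': [-0.0753, 0.6069, -0.1179], 'ft_torque': [-0.0318, -0.0575, 0.0604], 'gripper_force': 0.0, 'opening': 1.0017}
scene [[427.01647084   0.         278.00091521]
 [  0.         427.01647084 210.82851408]
 [  0.           0.           1.        ]] [-0.04161525  0.          0.          0.          0.        ] [-0.13673404  0.69098975  0.73680451] [ 0.94809975  0.01597886 -2.40138516]
side [[487.45275484   0.         274.48399539]
 [  0.         487.45275484 214.32494749]
 [  0.           0.           1.        ]] [-0.11169165  0.          0.          0.          0.        ] [ 0.0679072  -1.01071318  0.67699624] [ 1.0417293  -0.01405711 -0.42033145]
[[-3.75405040e-04  9.66875956e-01  2.55246439e-01  6.95263495e-02]
 [ 9.99999841e-01  4.70146710e-04 -3.10165228e-04 -9.44557406e-04]
 [-4.19894575e-04  2.55246282e-01 -9.66875979e-01 -1.63348977e-01]
 [ 0.00000000e+00  0.00000000e+00  0.00000000e+00  1.00000000e+00]] [[310.83935186   0.         277.67448768]
 [  0.         310.83935186 211.56272739]
 [  0.           0.           1.        ]] [-0.04845223  0.          0.          0.          0.        ]
```

View pics/scene0.png

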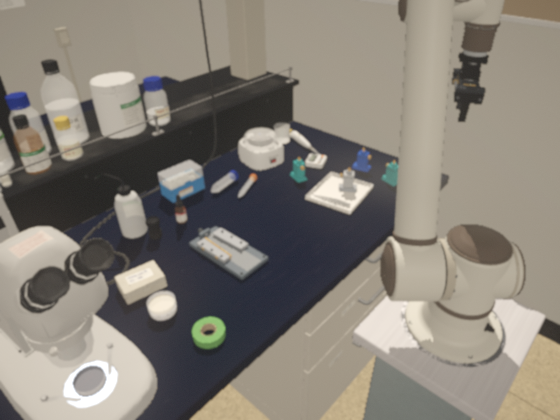

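View pics/side0.png

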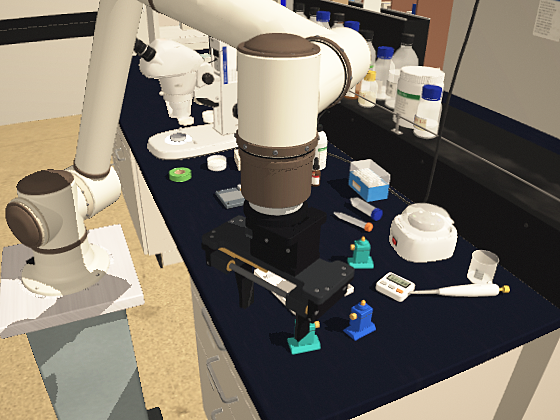

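The scene view shows the tray at (340,190) with the grey clamp at (348,180). The look-alikes are teal (299,170), blue (363,160) and teal (393,173). The station is at (228,250). The aluminium one in the tray fits the description, and I'll confirm it in an enlarged crop. In the side view the arm hides the tray.

```bash
cat > h.py <<'E'
import numpy as np,cv2
from scipy.spatial.transform import Rotation as Ro
from bench import manip,capture
def cam(n,s=None):
    if n=="wrist": s=manip.sense()
    c=capture(n)
    if n=="wrist":
        T=np.eye(4);T[:3,:3]=Ro.from_euler('xyz',s["tool_rot"]).as_matrix();T[:3,3]=s["position"]
        T=T@np.array(c["T_tool_cam"]);c["R"],c["e"]=T[:3,:3],T[:3,3]
    else: c["R"],c["e"]=Ro.from_euler('xyz',c["attitude"]).as_matrix(),np.array(c["eye"])
    return c
def unproj(c,px,z):
    p=cv2.undistortPoints(np.array(px,float).reshape(-1,1,2),np.array(c["camera_matrix"]),np.array(c["distortion"]))[:,0]
    d=np.c_[p[:,0],-p[:,1],-np.ones(len(p))]@c["R"].T
    z=np.broadcast_to(z,len(d)); return c["e"]+d*((z-c["e"][2])/d[:,2])[:,None]
def proj(c,P):
    q=(np.atleast_2d(P)-c["e"])@c["R"]; q=q*[1,-1,-1]
    return cv2.projectPoints(q,np.zeros(3),np.zeros(3),np.array(c["camera_matrix"]),np.array(c["distortion"]))[0][:,0]
E
python3 - <<'E'
from h import *
c=cam("scene")
print(unproj(c,[(348,190),(228,250),(340,190),(299,178),(363,168),(393,182)],[.01,.014,0,0,0,0]).round(3))
im=c["color"]
a=cv2.resize(im[150:220,290:410],(800,467),interpolation=cv2.INTER_CUBIC)
b=cv2.resize(im[215:285,175:285],(800,509),interpolation=cv2.INTER_CUBIC)
b=cv2.resize(b,(400,255));
cv2.imwrite("pics/crop1.png",a);cv2.imwrite("pics/crop2.png",b)
E
```

```text
[[ 0.465 -0.275  0.01 ]
 [ 0.531  0.169  0.014]
 [ 0.493 -0.271  0.   ]
 [ 0.637 -0.242  0.   ]
 [ 0.514 -0.436  0.   ]
 [ 0.391 -0.424  0.   ]]
```

View pics/crop1.png

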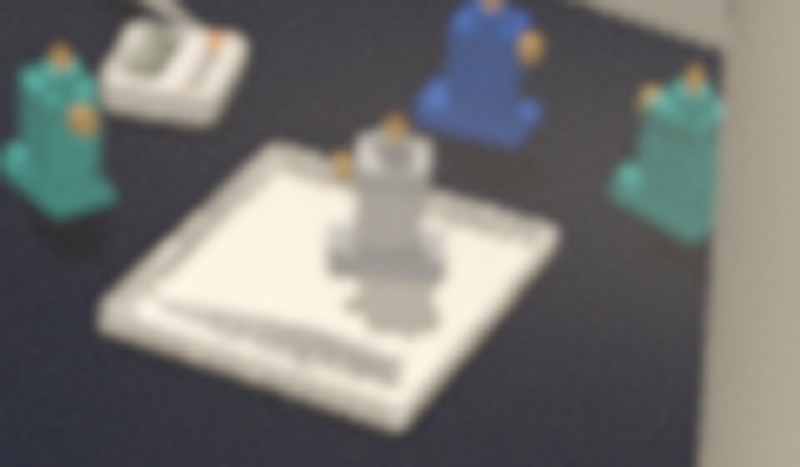

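The crop confirms it: only the aluminium-grey clamp stands in the white tray, with its brass screw pointing left and away at crop (342,165). The blue and teal ones are outside the tray. Next I move the wrist camera over it.

>>> arm_command:
  moves:
    - {"tx": -0.58, "ty": 0.34, "hand": -1}
    - {"tx": -0.58, "ty": 0.34, "hand": -1}
    - {"tx": -0.58, "ty": 0.34, "hand": -1}
    - {"tx": -0.58, "ty": 0.34, "hand": -1}
    - {"tx": -0.58, "ty": 0.34, "hand": -1}
    - {"tx": -0.58, "ty": 0.34, "hand": -1}
    - {"tx": -0.58, "ty": 0.34, "hand": -1}
    - {"tx": -0.58, "ty": 0.34, "hand": -1}
    - {"tx": -0.58, "ty": 0.34, "hand": -1}
    - {"tx": -0.58, "ty": 0.34, "hand": -1}
    - {"tx": -0.58, "ty": 0.34, "hand": -1}
    - {"tx": -0.58, "ty": 0.34, "hand": -1}

```text
validation failed for argument at $.mo...
```

```bash
python3 - <<'E'
from h import *
c=cam("wrist");cv2.imwrite("pics/w1.png",cv2.resize(c["color"],(800,600),interpolation=cv2.INTER_CUBIC))
import pickle;pickle.dump(c,open("w1.pkl","wb"))
c=cam("scene");cv2.imwrite("pics/s1.png",c["color"])
s=manip.sense();print(s["position"],s["tool_rot"],s["qpos"])
E
```

```text
[ 0.27559846 -0.56072861  0.2221845 ] [ 3.14086000e+00 -7.70585974e-05 -2.68480710e+00] [-8.55391562e-01  3.85008102e-01  7.48827977e-03 -1.21392750e-04
 -1.19400450e+00 -2.58574537e-01]
```

View pics/w1.png

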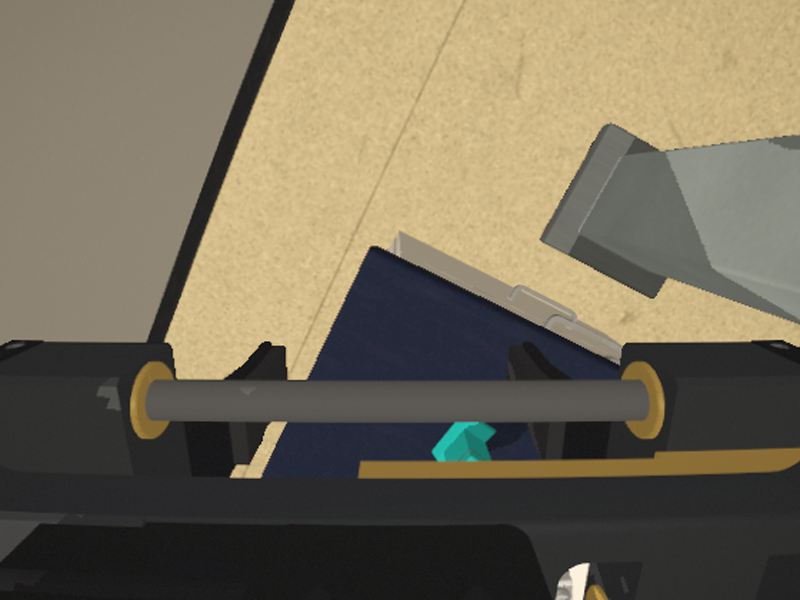

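The move was refused, so nothing has moved. The wrist view shows that the visible area lies on the tool's +x side, so I'll aim beyond the clamp. I'm resending with every key filled in.

>>> arm_command:
  moves:
    - {"tx": -0.76, "ty": 0.34, "tz": 0.0, "rx": 0.0, "ry": 0.0, "rz": 0.0, "hand": -1.0}
  squeeze: 20

```text
time: 0.38
position: [0.2996, -0.532, 0.2218]
tool_rot: [-3.141, -0.002, -2.692]
ft_force: [2.2, 0.3, 0.3]
opening: 1.0
gripper_force: 0.0
```

>>> arm_command:
  moves:
    - {"tx": -0.68, "ty": 0.3, "tz": 0.0, "rx": 0.0, "ry": 0.0, "rz": 0.0, "hand": -1.0}
    - {"tx": -0.68, "ty": 0.3, "tz": 0.0, "rx": 0.0, "ry": 0.0, "rz": 0.0, "hand": -1.0}
    - {"tx": -0.68, "ty": 0.3, "tz": 0.0, "rx": 0.0, "ry": 0.0, "rz": 0.0, "hand": -1.0}
    - {"tx": -0.68, "ty": 0.3, "tz": 0.0, "rx": 0.0, "ry": 0.0, "rz": 0.0, "hand": -1.0}
    - {"tx": -0.68, "ty": 0.3, "tz": 0.0, "rx": 0.0, "ry": 0.0, "rz": 0.0, "hand": -1.0}
    - {"tx": -0.68, "ty": 0.3, "tz": 0.0, "rx": 0.0, "ry": 0.0, "rz": 0.0, "hand": -1.0}
    - {"tx": -0.68, "ty": 0.3, "tz": 0.0, "rx": 0.0, "ry": 0.0, "rz": 0.0, "hand": -1.0}
    - {"tx": -0.68, "ty": 0.3, "tz": 0.0, "rx": 0.0, "ry": 0.0, "rz": 0.0, "hand": -1.0}
    - {"tx": -0.68, "ty": 0.3, "tz": 0.0, "rx": 0.0, "ry": 0.0, "rz": 0.0, "hand": -1.0}
    - {"tx": -0.68, "ty": 0.3, "tz": 0.0, "rx": 0.0, "ry": 0.0, "rz": 0.0, "hand": -1.0}
    - {"tx": -0.68, "ty": 0.3, "tz": 0.0, "rx": 0.0, "ry": 0.0, "rz": 0.0, "hand": -1.0}
    - {"tx": -0.68, "ty": 0.3, "tz": 0.0, "rx": 0.0, "ry": 0.0, "rz": 0.0, "hand": -1.0}

```text
time: 1.38
position: [0.5411, -0.2441, 0.2223]
tool_rot: [3.141, -0.001, -2.684]
ft_force: [-0.3, 0.5, 0.6]
opening: 0.999
gripper_force: 0.0
```

```bash
python3 - <<'E'
from h import *
c=cam("wrist");cv2.imwrite("pics/w2.png",cv2.resize(c["color"],(800,600),interpolation=cv2.INTER_CUBIC))
import pickle;pickle.dump(c,open("w2.pkl","wb"))
s=manip.sense();print(s["position"],s["tool_rot"],s["qpos"],s["ft_force"])
E
```

```text
[ 0.54070479 -0.24472485  0.22245995] [ 3.14133910e+00 -4.54446378e-04 -2.68544152e+00] [-1.52378526e-01  3.31587629e-01 -7.24253536e-02  5.62687249e-05
 -1.16730116e+00 -9.62288832e-01] [-1.06035917 -0.42730852 -0.02258448]
```

View pics/w2.png

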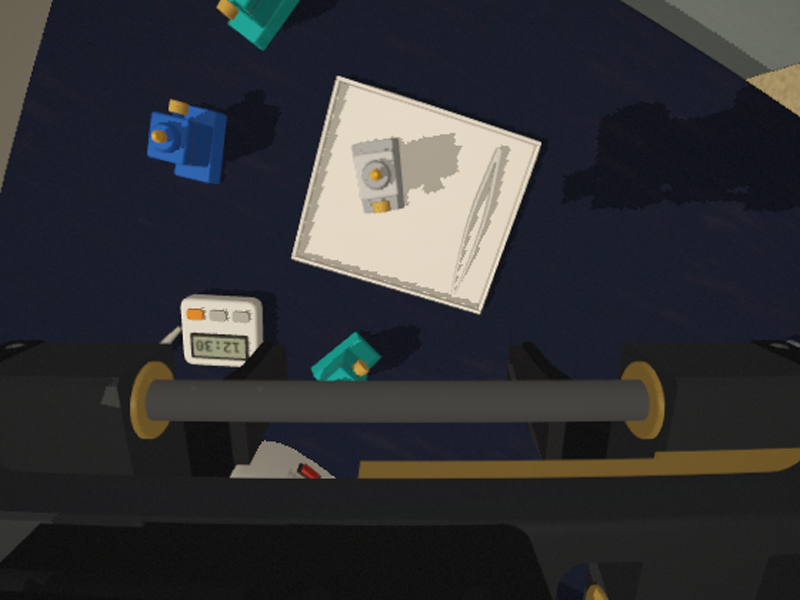

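The wrist view shows the grey clamp in the tray at (377,175), screw toward image-bottom at (380,207), forceps at (480,220). I'll enlarge the clamp to measure its pose.

```bash
python3 - <<'E'
from h import *
import pickle;c=pickle.load(open("w2.pkl","rb"))
print(unproj(c,np.array([(338,77),(541,142),(480,313),(292,258)])*.7,.012).round(4))
print(unproj(c,np.array([(377,175),(380,207)])*.7,[.079,.05]).round(4))
cv2.imwrite("pics/crop3.png",cv2.resize(c["color"][88:158,236:306],(600,600),interpolation=cv2.INTER_CUBIC))
E
```

```text
[[ 0.4251 -0.3527  0.012 ]
 [ 0.3968 -0.1866  0.012 ]
 [ 0.5439 -0.162   0.012 ]
 [ 0.5717 -0.3291  0.012 ]]
[[ 0.4787 -0.2903  0.079 ]
 [ 0.4983 -0.2797  0.05  ]]
```

View pics/crop3.png

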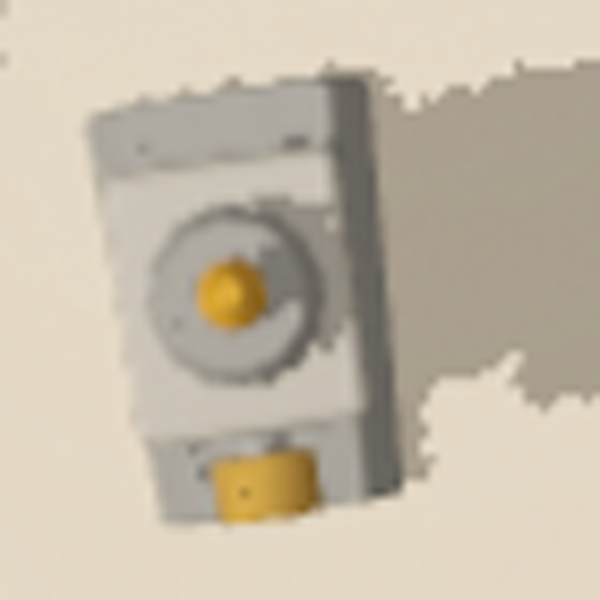

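```bash
python3 - <<'E'
from h import *
from scipy.optimize import least_squares
import pickle;c=pickle.load(open("w2.pkl","rb"))
# clamp frame: x lead,y left,z up. image down=lead; image right = left side? (from above, facing down the image, left is image right)
M=np.array([(-16,-14,58),(-16,14,58),(16,14,58),(16,-14,58),(-28,-20.2,0),(-28,20.2,0),(28,17.8,0),(28,-17.8,0),(0,0,76)])/1e3
px=np.array([(105,185),(332,153),(360,410),(143,438),(90,118),(370,75),(402,490),(163,520),(232,292)])/8.5714+[236,88]-.45
def P(p):
    q=M.copy();q[:,:2]=q[:,:2]@np.array([[np.cos(p[2]),np.sin(p[2])],[-np.sin(p[2]),np.cos(p[2])]])+p[:2];q[:,2]+=.003;return q
r=least_squares(lambda p:(proj(c,P(p))-px).ravel(),[.48,-.29,.5],loss='soft_l1')
print(r.x,np.degrees(r.x[2]));print((proj(c,P(r.x))-px).round(1))
s=manip.sense();R=Ro.from_euler('xyz',s["tool_rot"]).as_matrix();print(R.round(3))
E
```

```text
[ 0.47847381 -0.29198542  0.58661919] 33.61080362698638
[[-0.7 -1.6]
 [ 0.6 -1.7]
 [ 1.5  0.8]
 [-0.4  1.2]
 [-1.1 -0.2]
 [ 0.5  0.1]
 [ 0.7  0.2]
 [-0.5  0.6]
 [-0.2 -0.1]]
[[-0.898 -0.44  -0.001]
 [-0.44   0.898  0.   ]
 [ 0.     0.    -1.   ]]
```

Fit residuals are about 1 px: clamp at (0.4785,-0.292), yaw 0.587. Next I survey the station, first checking for tall neighbours on the way.

```bash
python3 - <<'E'
from h import *
c=cam("scene")
print(unproj(c,[(135,234),(182,220),(185,195),(262,162),(141,293),(162,313),(209,335),(245,193),(225,188)],0).round(3))
E
```

```text
[[ 0.79   0.285  0.   ]
 [ 0.743  0.158  0.   ]
 [ 0.842  0.071  0.   ]
 [ 0.806 -0.24   0.   ]
 [ 0.584  0.4    0.   ]
 [ 0.495  0.402  0.   ]
 [ 0.37   0.371  0.   ]
 [ 0.707 -0.062  0.   ]
 [ 0.777 -0.04   0.   ]]
```

View pics/crop2.png

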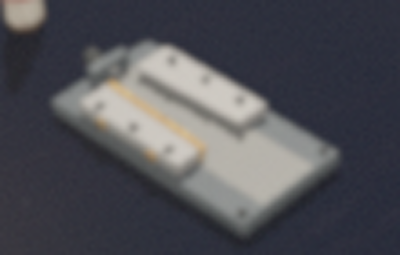

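The crop shows the station's wide mouth to the lower right at crop (240,150) and the release screw at the upper left (105,65). The brass gib is on the left jaw as seen looking into the way. I'm moving the wrist camera there.

>>> arm_command:
  moves:
    - {"tx": -0.54, "ty": 0.75, "tz": -0.1, "rx": 0.0, "ry": 0.0, "rz": 0.0, "hand": -1.0}
    - {"tx": -0.54, "ty": 0.75, "tz": -0.1, "rx": 0.0, "ry": 0.0, "rz": 0.0, "hand": -1.0}
    - {"tx": -0.54, "ty": 0.75, "tz": -0.1, "rx": 0.0, "ry": 0.0, "rz": 0.0, "hand": -1.0}
    - {"tx": -0.54, "ty": 0.75, "tz": -0.1, "rx": 0.0, "ry": 0.0, "rz": 0.0, "hand": -1.0}
    - {"tx": -0.54, "ty": 0.75, "tz": -0.1, "rx": 0.0, "ry": 0.0, "rz": 0.0, "hand": -1.0}
    - {"tx": -0.54, "ty": 0.75, "tz": -0.1, "rx": 0.0, "ry": 0.0, "rz": 0.0, "hand": -1.0}
    - {"tx": -0.54, "ty": 0.75, "tz": -0.1, "rx": 0.0, "ry": 0.0, "rz": 0.0, "hand": -1.0}
    - {"tx": -0.54, "ty": 0.75, "tz": -0.1, "rx": 0.0, "ry": 0.0, "rz": 0.0, "hand": -1.0}
    - {"tx": -0.54, "ty": 0.75, "tz": -0.1, "rx": 0.0, "ry": 0.0, "rz": 0.0, "hand": -1.0}
    - {"tx": -0.54, "ty": 0.75, "tz": -0.1, "rx": 0.0, "ry": 0.0, "rz": 0.0, "hand": -1.0}
    - {"tx": -0.54, "ty": 0.75, "tz": -0.1, "rx": 0.0, "ry": 0.0, "rz": 0.0, "hand": -1.0}
    - {"tx": -0.54, "ty": 0.75, "tz": -0.1, "rx": 0.0, "ry": 0.0, "rz": 0.0, "hand": -1.0}

```text
time: 2.48
position: [0.6193, 0.2155, 0.2725]
tool_rot: [3.141, 0.002, -2.682]
ft_force: [-0.5, 0.1, -0.1]
opening: 1.0
gripper_force: 0.0
```

```bash
python3 - <<'E'
from h import *
c=cam("wrist");s=manip.sense();print(s["position"],s["tool_rot"],s["qpos"])
import pickle;pickle.dump(c,open("w3.pkl","wb"))
print(proj(c,[(.53,.17,.014)]))
cv2.imwrite("pics/w3.png",cv2.resize(c["color"][:280,130:503],(800,600),interpolation=cv2.INTER_CUBIC))
E
```

```text
[0.61891104 0.21412335 0.27216358] [ 3.14131252e+00  7.47852489e-04 -2.68235857e+00] [ 5.79480982e-01  4.09913646e-01  1.70444627e-01 -1.93974307e-04
 -1.33055126e+00 -1.69099704e+00]
[[277.23053043 104.9234479 ]]
```

View pics/w3.png

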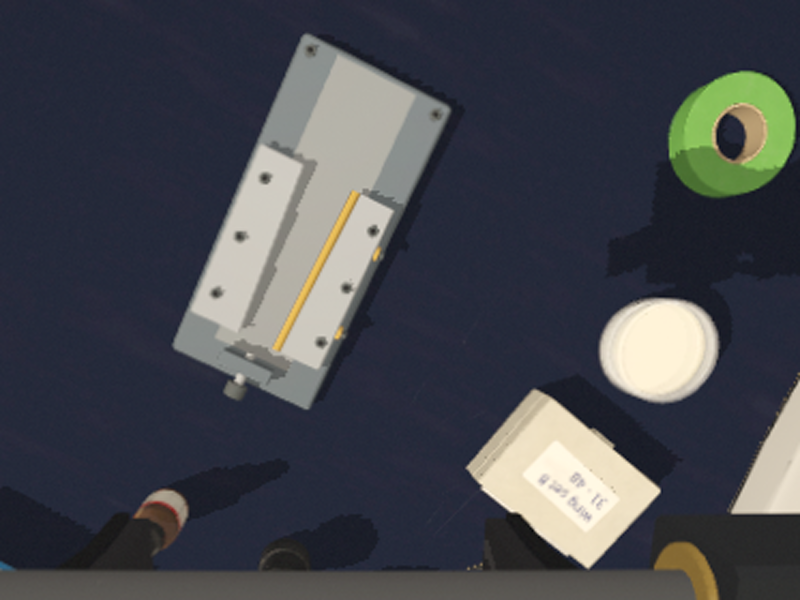

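The wrist view shows the station fully. Base corners are at (307,34), (452,106), (310,408), (174,348), and the mouth is at the image-top end of the jaws. I'm fitting its pose.

```bash
python3 - <<'E'
from h import *
from scipy.optimize import least_squares
import pickle;c=pickle.load(open("w3.pkl","rb"))
M=np.array([(-68,-48,14),(-68,48,14),(132,48,14),(132,-48,14),(0,-44,23.5),(104,-44,23.5),(0,44,23.5)])/1e3
px=np.array([(307,35),(451,106),(310,407),(175,348),(264,144),(191,312),(394,207)])/2.1448+[130,0]-.27
def P(p,M=M):
    q=M.copy();q[:,:2]=q[:,:2]@np.array([[np.cos(p[2]),np.sin(p[2])],[-np.sin(p[2]),np.cos(p[2])]])+p[:2];return q
f=lambda x0,n=7:least_squares(lambda p:(proj(c,P(p))-px)[:n].ravel(),x0,loss='soft_l1')
for n in(4,7):
    r=f([.5,.14,.9],n);print(r.x,r.cost)
print((proj(c,P(r.x))-px).round(1))
print("mouth edges at deck",proj(c,P(r.x,np.array([(0,-21,14),(0,21,14)])/1e3)), P(r.x,np.array([(-45,0,14),(-28,0,14),(60,0,14)])/1e3))
# measured scene cross check: re-project in scene camera
s=cam("scene");print(proj(s,P(r.x)[:4]).round(1))
E
```

```text
[0.50303126 0.16633684 0.02376711] 5.008251570816845
[0.50308199 0.16575484 0.02572135] 8.575340104146436
[[-1.3 -2.7]
 [ 1.4 -0.2]
 [ 0.3  1.9]
 [-1.3  0.2]
 [-1.4 -0. ]
 [ 0.5 -0.6]
 [ 2.   2. ]]
mouth edges at deck [[268.60619964  76.34544545]
 [298.43972014  90.96956437]] [[0.45809688 0.16459751 0.014     ]
 [0.47509125 0.16503472 0.014     ]
 [0.56306215 0.16729795 0.014     ]]
[[268.6 256.1]
 [241.8 276.6]
 [188.4 242.2]
 [215.2 225.2]]
```

Residuals are about 2 px, good enough for the approach. I'll refine with a look-ahead view, gripping so that tool x points along the clamp's x and the camera faces into the way. First I swing back over the clamp while turning.

>>> arm_command:
  moves:
    - {"tx": 0.7, "ty": -0.78, "tz": 0.0, "rx": 0.0, "ry": 0.0, "rz": -0.45, "hand": -1.0}
    - {"tx": 0.7, "ty": -0.78, "tz": 0.0, "rx": 0.0, "ry": 0.0, "rz": -0.45, "hand": -1.0}
    - {"tx": 0.7, "ty": -0.78, "tz": 0.0, "rx": 0.0, "ry": 0.0, "rz": -0.45, "hand": -1.0}
    - {"tx": 0.7, "ty": -0.78, "tz": 0.0, "rx": 0.0, "ry": 0.0, "rz": -0.45, "hand": -1.0}
    - {"tx": 0.7, "ty": -0.78, "tz": 0.0, "rx": 0.0, "ry": 0.0, "rz": -0.45, "hand": -1.0}
    - {"tx": 0.7, "ty": -0.78, "tz": 0.0, "rx": 0.0, "ry": 0.0, "rz": -0.45, "hand": -1.0}
    - {"tx": 0.7, "ty": -0.78, "tz": 0.0, "rx": 0.0, "ry": 0.0, "rz": -0.45, "hand": -1.0}
    - {"tx": 0.7, "ty": -0.78, "tz": 0.0, "rx": 0.0, "ry": 0.0, "rz": -0.45, "hand": -1.0}
    - {"tx": 0.7, "ty": -0.78, "tz": 0.0, "rx": 0.0, "ry": 0.0, "rz": -0.45, "hand": -1.0}
    - {"tx": 0.7, "ty": -0.78, "tz": 0.0, "rx": 0.0, "ry": 0.0, "rz": -0.45, "hand": -1.0}
    - {"tx": 0.7, "ty": -0.78, "tz": 0.0, "rx": 0.0, "ry": 0.0, "rz": -0.45, "hand": -1.0}
    - {"tx": 0.7, "ty": -0.78, "tz": 0.0, "rx": 0.0, "ry": 0.0, "rz": -0.45, "hand": -1.0}

```text
time: 3.58
position: [0.4855, -0.2534, 0.273]
tool_rot: [-3.141, -0.0, -1.268]
ft_force: [0.4, -0.1, -0.2]
opening: 1.002
gripper_force: 0.0
```

```bash
cat >> h.py <<'E'
def togo(p,yaw):
    "shift and turn units from here to tool-down pose p,yaw"
    s=manip.sense();R=Ro.from_euler('xyz',s["tool_rot"]).as_matrix()
    d=R.T@(np.array(p)-s["position"])/.5
    r=np.radians(0)+(R.T@Ro.from_euler('xyz',[np.pi,0,yaw]).as_matrix())
    print("at",s["position"].round(4),np.round(s["tool_rot"],4),"q6",round(float(s["qpos"][5]),2),"go",d.round(4),(Ro.from_matrix(r).as_rotvec()/np.pi).round(4),"f",np.round(s["ft_force"],2),"t",np.round(s["ft_torque"],2),"open",s["opening"],s["gripper_force"],"time",s["time"])
E
python3 -c "
from h import *
togo([.4785,-.292,.15],.587)"
```

```text
at [ 0.4855 -0.2534  0.273 ] [-3.1413e+00 -2.0000e-04 -1.2683e+00] q6 0.49 go [0.0694 0.0364 0.246 ] [-0.000e+00 -1.000e-04 -5.905e-01] f [ 0.42 -0.14 -0.22] t [ 0.02  0.03 -0.01] open 1.0015462554367318 0.0 time 3.5833
```

>>> arm_command:
  moves:
    - {"tx": 0.07, "ty": 0.036, "tz": 0.15, "rx": 0.0, "ry": 0.0, "rz": -0.59, "hand": -1.0}
    - {"tx": 0.07, "ty": 0.036, "tz": 0.15, "rx": 0.0, "ry": 0.0, "rz": -0.59, "hand": -1.0}
    - {"tx": 0.07, "ty": 0.036, "tz": 0.15, "rx": 0.0, "ry": 0.0, "rz": -0.59, "hand": -1.0}
    - {"tx": 0.07, "ty": 0.036, "tz": 0.15, "rx": 0.0, "ry": 0.0, "rz": -0.59, "hand": -1.0}
    - {"tx": 0.07, "ty": 0.036, "tz": 0.15, "rx": 0.0, "ry": 0.0, "rz": -0.59, "hand": -1.0}
    - {"tx": 0.07, "ty": 0.036, "tz": 0.15, "rx": 0.0, "ry": 0.0, "rz": -0.59, "hand": -1.0}
    - {"tx": 0.07, "ty": 0.036, "tz": 0.15, "rx": 0.0, "ry": 0.0, "rz": -0.59, "hand": -1.0}
    - {"tx": 0.07, "ty": 0.036, "tz": 0.15, "rx": 0.0, "ry": 0.0, "rz": -0.59, "hand": -1.0}
    - {"tx": 0.07, "ty": 0.036, "tz": 0.15, "rx": 0.0, "ry": 0.0, "rz": -0.59, "hand": -1.0}
    - {"tx": 0.07, "ty": 0.036, "tz": 0.15, "rx": 0.0, "ry": 0.0, "rz": -0.59, "hand": -1.0}
    - {"tx": 0.07, "ty": 0.036, "tz": 0.15, "rx": 0.0, "ry": 0.0, "rz": -0.59, "hand": -1.0}
    - {"tx": 0.07, "ty": 0.036, "tz": 0.15, "rx": 0.0, "ry": 0.0, "rz": -0.59, "hand": -1.0}

```text
time: 4.58
position: [0.4791, -0.2908, 0.1978]
tool_rot: [-3.142, 0.0, 0.232]
ft_force: [-0.2, 0.2, 0.0]
opening: 0.999
gripper_force: 0.0
```

```bash
python3 -c "
from h import *
togo([.4785,-.292,.15],.587)"
```

```text
at [ 0.4791 -0.2908  0.1978] [-3.1415e+00  4.0000e-04  2.3170e-01] q6 2.06 go [-0.0018  0.0021  0.0956] [-0.000e+00  1.000e-04 -1.131e-01] f [-0.22  0.18  0.02] t [-0.11  0.09  0.02] open 0.9992025717435776 0.0 time 4.5833
```

>>> arm_command:
  moves:
    - {"tx": 0.0, "ty": 0.002, "tz": 0.0, "rx": 0.0, "ry": 0.0, "rz": -0.113, "hand": -1.0}
    - {"tx": 0.0, "ty": 0.002, "tz": 0.0, "rx": 0.0, "ry": 0.0, "rz": -0.113, "hand": -1.0}
    - {"tx": -0.002, "ty": 0.002, "tz": 0.05, "rx": 0.0, "ry": 0.0, "rz": -0.113, "hand": -1.0}
    - {"tx": -0.002, "ty": 0.002, "tz": 0.12, "rx": 0.0, "ry": 0.0, "rz": -0.113, "hand": -1.0}
    - {"tx": -0.002, "ty": 0.002, "tz": 0.18, "rx": 0.0, "ry": 0.0, "rz": -0.113, "hand": -1.0}
    - {"tx": -0.002, "ty": 0.002, "tz": 0.24, "rx": 0.0, "ry": 0.0, "rz": -0.113, "hand": -1.0}
    - {"tx": -0.002, "ty": 0.002, "tz": 0.29, "rx": 0.0, "ry": 0.0, "rz": -0.113, "hand": -1.0}
    - {"tx": -0.002, "ty": 0.002, "tz": 0.33, "rx": 0.0, "ry": 0.0, "rz": -0.113, "hand": -1.0}
    - {"tx": -0.002, "ty": 0.002, "tz": 0.353, "rx": 0.0, "ry": 0.0, "rz": -0.113, "hand": -1.0}
    - {"tx": -0.002, "ty": 0.002, "tz": 0.353, "rx": 0.0, "ry": 0.0, "rz": -0.113, "hand": -1.0}

```text
time: 5.42
position: [0.4766, -0.2912, 0.0186]
tool_rot: [-3.136, 0.004, 0.58]
ft_force: [0.2, -0.9, 0.1]
opening: 0.999
gripper_force: 0.0
```

```bash
python3 - <<'E'
from h import *
togo([.4785,-.292,.021],.587)
c=cam("wrist");cv2.imwrite("pics/w4.png",cv2.resize(c["color"],(800,600),interpolation=cv2.INTER_CUBIC))
E
```

```text
at [ 0.4766 -0.2912  0.0186] [-3.1365  0.0042  0.5802] q6 2.41 go [ 0.0023  0.0034 -0.0049] [-0.0016  0.0013 -0.0022] f [ 0.2  -0.92  0.14] t [-0.19  0.14 -0.01] open 0.9993557335294734 0.0 time 5.4167
```

View pics/w4.png

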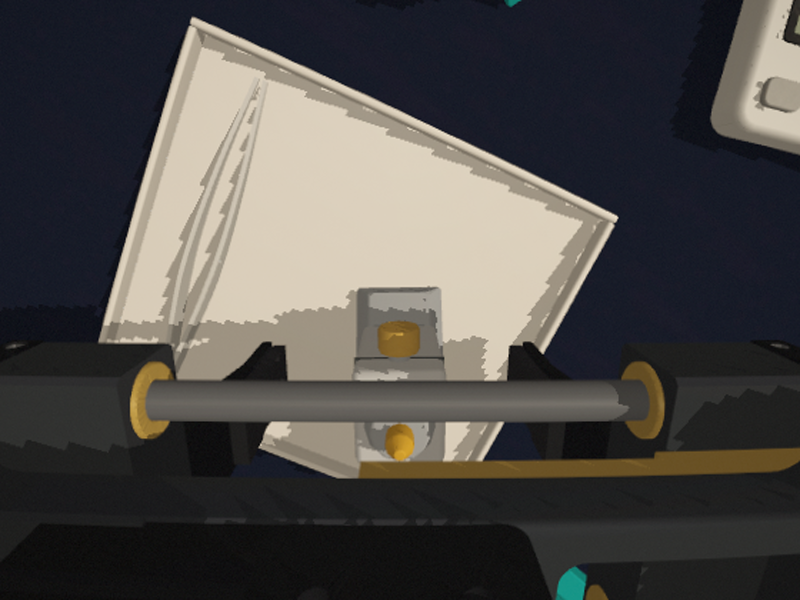

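The fingers straddle the clamp, centred and aligned, with the screw at (398,340) ahead and the forceps clear. Closing now.

>>> arm_command:
  moves:
    - {"tx": 0.002, "ty": 0.002, "tz": -0.004, "rx": 0.0, "ry": 0.0, "rz": 0.0, "hand": -1.0}
    - {"tx": 0.002, "ty": 0.002, "tz": -0.004, "rx": 0.0, "ry": 0.0, "rz": 0.0, "hand": 1.0}
    - {"tx": 0.002, "ty": 0.002, "tz": -0.004, "rx": 0.0, "ry": 0.0, "rz": 0.0, "hand": 1.0}
    - {"tx": 0.002, "ty": 0.002, "tz": -0.004, "rx": 0.0, "ry": 0.0, "rz": 0.0, "hand": 1.0}
    - {"tx": 0.002, "ty": 0.002, "tz": -0.004, "rx": 0.0, "ry": 0.0, "rz": 0.0, "hand": 1.0}
    - {"tx": 0.002, "ty": 0.002, "tz": -0.004, "rx": 0.0, "ry": 0.0, "rz": 0.0, "hand": 1.0}
    - {"tx": 0.002, "ty": 0.002, "tz": -0.004, "rx": 0.0, "ry": 0.0, "rz": 0.0, "hand": 1.0}
    - {"tx": 0.002, "ty": 0.002, "tz": -0.004, "rx": 0.0, "ry": 0.0, "rz": 0.0, "hand": 1.0}
    - {"tx": 0.002, "ty": 0.002, "tz": -0.004, "rx": 0.0, "ry": 0.0, "rz": 0.0, "hand": 1.0}
    - {"tx": 0.002, "ty": 0.002, "tz": -0.004, "rx": 0.0, "ry": 0.0, "rz": 0.0, "hand": 1.0}
  squeeze: 30

```text
time: 6.3
position: [0.4822, -0.2905, 0.023]
tool_rot: [-3.141, 0.0, 0.584]
ft_force: [-0.8, -0.7, 0.8]
opening: 0.4
gripper_force: 0.0
```

```bash
python3 -c "
from h import *
togo([.4785,-.292,.021],.587)"
```

```text
at [ 0.4822 -0.2905  0.023 ] [-3.1415e+00  1.0000e-04  5.8400e-01] q6 2.41 go [-0.0078 -0.0015  0.0039] [-0.      0.     -0.0009] f [-0.77 -0.66  0.8 ] t [-0.15  0.07  0.02] open 0.40010989917029527 0.0 time 6.3
```

>>> arm_command:
  moves:
    - {"tx": -0.007, "ty": -0.001, "tz": 0.004, "rx": 0.0, "ry": 0.0, "rz": 0.0, "hand": 1.0}
    - {"tx": -0.007, "ty": -0.001, "tz": 0.004, "rx": 0.0, "ry": 0.0, "rz": 0.0, "hand": 1.0}
    - {"tx": -0.007, "ty": -0.001, "tz": 0.004, "rx": 0.0, "ry": 0.0, "rz": 0.0, "hand": 1.0}
    - {"tx": -0.007, "ty": -0.001, "tz": 0.004, "rx": 0.0, "ry": 0.0, "rz": 0.0, "hand": 1.0}
    - {"tx": -0.007, "ty": -0.001, "tz": 0.004, "rx": 0.0, "ry": 0.0, "rz": 0.0, "hand": 1.0}
    - {"tx": -0.007, "ty": -0.001, "tz": 0.004, "rx": 0.0, "ry": 0.0, "rz": 0.0, "hand": 1.0}

```text
time: 6.8
position: [0.4792, -0.2922, 0.0212]
tool_rot: [3.141, -0.0, 0.584]
ft_force: [1.1, 0.1, 1.5]
opening: 0.32
gripper_force: 30.0
```

```bash
python3 -c "
from h import *
togo([.4785,-.292,.021],.587)"
```

```text
at [ 0.4792 -0.2922  0.0212] [ 3.1411e+00 -2.0000e-04  5.8410e-01] q6 2.41 go [-0.0009 -0.0011  0.0003] [ 0.0002 -0.0001 -0.0009] f [1.06 0.07 1.47] t [-0.3  -0.17 -0.01] open 0.31979998752247385 29.999692495912313 time 6.8
```

Gripped, with an opening of 27.8 mm against the 28 mm expected. Now I lift and carry it to a spot in front of the mouth.

>>> arm_command:
  moves:
    - {"tx": 0.0, "ty": 0.0, "tz": -0.08, "rx": 0.0, "ry": 0.0, "rz": 0.0, "hand": 1.0}
    - {"tx": 0.0, "ty": 0.0, "tz": -0.16, "rx": 0.0, "ry": 0.0, "rz": 0.0, "hand": 1.0}
    - {"tx": 0.03, "ty": -0.06, "tz": -0.16, "rx": 0.0, "ry": 0.0, "rz": 0.02, "hand": 1.0}
    - {"tx": 0.07, "ty": -0.13, "tz": -0.16, "rx": 0.0, "ry": 0.0, "rz": 0.04, "hand": 1.0}
    - {"tx": 0.11, "ty": -0.2, "tz": -0.16, "rx": 0.0, "ry": 0.0, "rz": 0.06, "hand": 1.0}
    - {"tx": 0.15, "ty": -0.27, "tz": -0.16, "rx": 0.0, "ry": 0.0, "rz": 0.08, "hand": 1.0}
    - {"tx": 0.19, "ty": -0.34, "tz": -0.16, "rx": 0.0, "ry": 0.0, "rz": 0.1, "hand": 1.0}
    - {"tx": 0.23, "ty": -0.41, "tz": -0.16, "rx": 0.0, "ry": 0.0, "rz": 0.12, "hand": 1.0}
    - {"tx": 0.27, "ty": -0.48, "tz": -0.16, "rx": 0.0, "ry": 0.0, "rz": 0.14, "hand": 1.0}
    - {"tx": 0.31, "ty": -0.55, "tz": -0.16, "rx": 0.0, "ry": 0.0, "rz": 0.16, "hand": 1.0}
    - {"tx": 0.34, "ty": -0.62, "tz": -0.16, "rx": 0.0, "ry": 0.0, "rz": 0.178, "hand": 1.0}
    - {"tx": 0.37, "ty": -0.69, "tz": -0.16, "rx": 0.0, "ry": 0.0, "rz": 0.178, "hand": 1.0}

```text
time: 7.8
position: [0.4411, 0.099, 0.1001]
tool_rot: [3.141, 0.003, 0.022]
ft_force: [1.1, 1.0, -3.9]
opening: 0.318
gripper_force: 30.0
```

```bash
python3 -c "
from h import *
togo([.428,.164,.1],.0257)"
```

```text
at [0.4411 0.099  0.1001] [3.1405e+00 3.0000e-03 2.2200e-02] q6 1.01 go [-0.0233 -0.1305  0.0002] [ 0.0003  0.001  -0.0011] f [ 1.09  0.98 -3.91] t [-0.16 -0.03 -0.02] open 0.31838093808906903 29.997906074859202 time 7.8
```

>>> arm_command:
  moves:
    - {"tx": -0.01, "ty": -0.05, "tz": 0.0, "rx": 0.0, "ry": 0.0, "rz": 0.0, "hand": 1.0}
    - {"tx": -0.02, "ty": -0.1, "tz": 0.0, "rx": 0.0, "ry": 0.0, "rz": 0.0, "hand": 1.0}
    - {"tx": -0.026, "ty": -0.132, "tz": 0.0, "rx": 0.0, "ry": 0.0, "rz": 0.0, "hand": 1.0}
    - {"tx": -0.026, "ty": -0.132, "tz": 0.0, "rx": 0.0, "ry": 0.0, "rz": 0.0, "hand": 1.0}
    - {"tx": -0.026, "ty": -0.132, "tz": 0.0, "rx": 0.0, "ry": 0.0, "rz": 0.0, "hand": 1.0}
    - {"tx": -0.026, "ty": -0.132, "tz": 0.0, "rx": 0.0, "ry": 0.0, "rz": 0.0, "hand": 1.0}

```text
time: 8.3
position: [0.4275, 0.1624, 0.1003]
tool_rot: [3.14, 0.002, 0.024]
ft_force: [-1.0, -0.7, -2.1]
opening: 0.318
gripper_force: 30.0
```

```bash
python3 - <<'E'
from h import *
togo([.428,.164,.1],.0257)
c=cam("wrist")
import pickle;pickle.dump(c,open("w5.pkl","wb"))
g=c["color"][:300,130:480]
cv2.imwrite("pics/w5.png",cv2.resize(g,(700,600),interpolation=cv2.INTER_CUBIC))
hsv=cv2.cvtColor(c["color"],cv2.COLOR_BGR2HSV)
E
```

```text
at [0.4275 0.1624 0.1003] [3.1401e+00 2.4000e-03 2.4200e-02] q6 0.88 go [ 0.0011 -0.0031  0.0006] [ 0.0005  0.0008 -0.0005] f [-1.03 -0.68 -2.07] t [-0.15  0.08 -0.04] open 0.31796291959243816 29.999497924000025 time 8.3
```

View pics/w5.png

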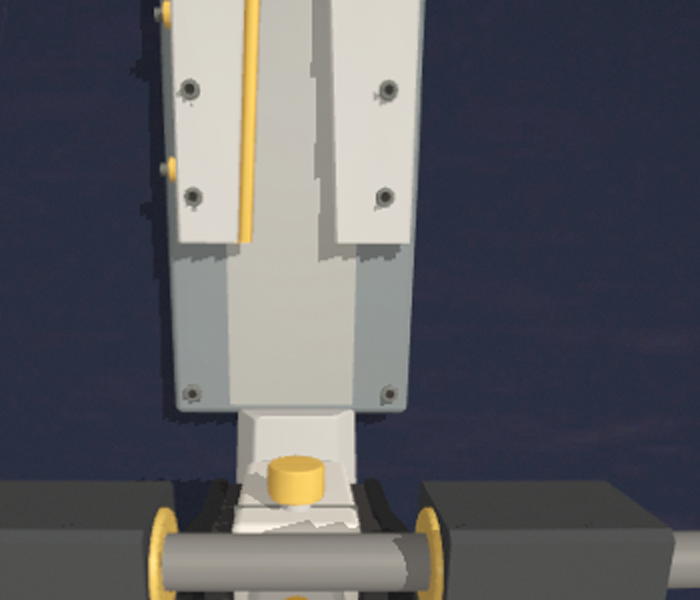

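The last view shows the mouth straight ahead. Jaw mouth corners are at (180,242) and (408,242), deck rear corners at (177,411) and (407,411). The foot's leading edge is at (238..355,411), screw at (296,480). From here on I measure edges numerically.

```bash
python3 - <<'E'
from h import *
import pickle;c=pickle.load(open("w5.pkl","rb"))
g=cv2.cvtColor(c["color"],cv2.COLOR_BGR2GRAY).astype(float)
def edges(row,lo,hi,th=12):
    p=cv2.GaussianBlur(g[row-1:row+2].mean(0,keepdims=True),(0,0),0.8)[0]
    d=np.gradient(p);o=[]
    for i in range(lo,hi):
        if abs(d[i])>th/2 and abs(d[i])>=abs(d[i-1]) and abs(d[i])>abs(d[i+1]):
            a,b,e=abs(d[i-1]),abs(d[i]),abs(d[i+1]);o.append((round(i+.5*(a-e)/(a-2*b+e),2),round(d[i])))
    return o
for r in (20,60,85,110,140,150,160,170,180,190,210,215,220,225): print(r,edges(r,195,360,8))
p=g[:,[230,325,250,295]]
for k,col in enumerate((230,325,250,285,305)):
    v=cv2.GaussianBlur(g[:,col-2:col+3].mean(1).reshape(-1,1),(0,0),0.8)[:,0];d=np.gradient(v)
    print(col,[(i,round(d[i])) for i in range(95,260) if abs(d[i])>6 and abs(d[i])>=abs(d[i-1]) and abs(d[i])>abs(d[i+1])])
E
```

```text
20 [(np.float64(200.53), -5), (np.float64(210.06), 22), (np.float64(215.49), 31), (np.float64(250.72), -19), (np.float64(253.84), 15), (np.float64(257.85), -11), (np.float64(285.51), -18), (np.float64(295.46), 21), (np.float64(340.82), -36)]
60 [(np.float64(203.91), -5), (np.float64(211.51), 22), (np.float64(217.0), 39), (np.float64(249.6), -18), (np.float64(252.53), 14), (np.float64(256.41), -10), (np.float64(287.57), -18), (np.float64(296.61), 22), (np.float64(339.0), -35)]
85 [(np.float64(204.46), -5), (np.float64(209.48), 25), (np.float64(213.89), 28), (np.float64(218.95), 13), (np.float64(248.81), -20), (np.float64(251.9), 15), (np.float64(255.57), -8), (np.float64(286.65), -18), (np.float64(297.29), 25), (np.float64(337.99), -38)]
110 [(np.float64(213.44), 20), (np.float64(218.65), 33), (np.float64(248.17), -18), (np.float64(251.21), 14), (np.float64(254.83), -9), (np.float64(288.65), -18), (np.float64(297.65), 23), (np.float64(337.04), -40)]
140 [(np.float64(215.0), 32), (np.float64(243.15), 13), (np.float64(307.35), -13), (np.float64(335.86), -35)]
150 [(np.float64(209.07), -
[... 708 characters left out ...]
), (np.float64(306.93), -61)]
215 [(np.float64(248.33), 32), (np.float64(256.87), 21), (np.float64(306.96), -56)]
220 [(np.float64(248.33), 32), (np.float64(256.73), 20), (np.float64(307.06), -54)]
225 [(np.float64(248.06), 32), (np.float64(256.57), 20), (np.float64(307.05), -54)]
230 [(95, -17), (102, 17), (121, -37), (130, 14), (201, 6), (205, -33)]
325 [(95, -25), (101, 22), (121, -40), (129, 14), (195, -21), (198, 17), (201, 9), (205, -29)]
250 [(121, -7), (127, 8), (202, -14), (206, -9), (241, -19), (247, 10), (254, 21)]
285 [(202, -11), (207, 16), (228, -14), (235, 14), (251, -10), (254, 10)]
305 [(121, -28), (129, 18), (202, -7), (205, 14), (241, -26), (246, 9), (252, -16), (254, 26)]
```

```bash
python3 - <<'E'
from h import *
import pickle;c=pickle.load(open("w5.pkl","rb"))
rows=[140,150,160,170,180,190]
Lb=unproj(c,list(zip([215,215.42,215.89,216.25,216.8,217.13],rows)),.014)
Rb=unproj(c,list(zip([335.86,335.42,334.87,334.5,333.94,333.6],rows)),.014)
Ls=unproj(c,list(zip([243.15,243.43,243.7,243.86,244.14,244.39],rows)),.014)
Rs=unproj(c,list(zip([307.35,307.14,306.88,306.63,306.35,305.92],rows)),.014)
for n,A in zip(("Lb","Rb","Ls","Rs"),(Lb,Rb,Ls,Rs)):
    p=np.polyfit(A[:,0],A[:,1],1);print(n,"slope",p[0].round(4),"y@x.46",np.polyval(p,.46).round(4),"y@.428",np.polyval(p,.428).round(4))
print("jaw outer top rows20-110 R",unproj(c,[(337.04,110),(340.82,20)],.0235).round(4), "right jaw inner",unproj(c,[(297.65,110),(295.46,20)],.0235).round(4),"gib inner top",unproj(c,[(254.83,110),(257.85,20)],.0235).round(4))
print("mouth",unproj(c,[(230,121.3),(325,121.3)],.0235).round(4))
print("rear deck edge",unproj(c,[(230,205),(325,205)],.014).round(4))
F=unproj(c,[(248.43,210),(306.93,210),(248.06,225),(307.05,225)],.0821);print("foot",F.round(4),((F[0]+F[1])/2).round(4),((F[2]+F[3])/2).round(4))
E
```

```text
Lb slope 0.0191 y@x.46 0.2118 y@.428 0.2111
Rb slope 0.0222 y@x.46 0.1167 y@.428 0.116
Ls slope 0.0216 y@x.46 0.1895 y@.428 0.1888
Rs slope 0.0184 y@x.46 0.1392 y@.428 0.1386
jaw outer top rows20-110 R [[0.5126 0.1197 0.0235]
 [0.5735 0.1209 0.0235]] right jaw inner [[0.5118 0.1488 0.0235]
 [0.5724 0.1526 0.0235]] gib inner top [[0.5111 0.1805 0.0235]
 [0.5718 0.1789 0.0235]]
mouth [[0.5026 0.1989 0.0235]
 [0.5043 0.1281 0.0235]]
rear deck edge [[0.436  0.2012 0.014 ]
 [0.4379 0.1227 0.014 ]]
foot [[0.45   0.1798 0.0821]
 [0.4509 0.1446 0.0821]
 [0.4406 0.1801 0.0821]
 [0.4414 0.144  0.0821]] [0.4505 0.1622 0.0821] [0.441  0.1621 0.0821]
```

```bash
python3 - <<'E'
from h import *
import pickle;c=pickle.load(open("w5.pkl","rb"))
im=c["color"].astype(int)
for r in (60,112):
    print(r,"L",[(x,im[r,x].tolist()) for x in range(209,223)])
    print(r,"gib",[(x,im[r,x].tolist()) for x in range(246,259)])
    print(r,"Rin",[(x,im[r,x].tolist()) for x in range(284,301)])
    print(r,"Rout",[(x,im[r,x].tolist()) for x in range(328,341)])
print(proj(c,np.array([[.5118,.1654+s*y,z] for s in(1,-1) for y,z in((.048,.014),(.044,.0235),(.0152,.0235),(.0207,.014))])).round(1))
E
```

```text
60 L [(209, [47, 34, 35]), (210, [46, 33, 32]), (211, [54, 43, 44]), (212, [91, 92, 88]), (213, [100, 101, 96]), (214, [103, 105, 99]), (215, [104, 106, 102]), (216, [104, 105, 101]), (217, [150, 159, 163]), (218, [204, 213, 218]), (219, [204, 213, 218]), (220, [204, 213, 218]), (221, [204, 213, 218]), (222, [205, 213, 218])]
60 gib [(246, [206, 216, 219]), (247, [206, 215, 219]), (248, [204, 214, 218]), (249, [190, 204, 212]), (250, [142, 172, 192]), (251, [68, 147, 186]), (252, [83, 174, 215]), (253, [95, 194, 236]), (254, [99, 204, 246]), (255, [104, 210, 252]), (256, [102, 206, 249]), (257, [101, 179, 217]), (258, [160, 178, 190])]
60 Rin [(284, [184, 194, 196]), (285, [184, 194, 196]), (286, [184, 193, 196]), (287, [185, 193, 196]), (288, [139, 146, 149]), (289, [137, 142, 146]), (290, [136, 142, 145]), (291, [136, 142, 145]), (292, [136, 141, 145]), (293, [136, 142, 145]), (294, [136, 142, 145]), (295, [137, 142, 146]), (296, [153, 160, 165]), (297, [184, 191, 196]), (298, [207, 215, 220]), (299, [207, 216, 220]), (300, [207, 216, 220])]
60 Rout [(328, [206, 216, 220]), (329, [
[... 1069 characters left out ...]
), (290, [132, 140, 144]), (291, [132, 140, 144]), (292, [133, 141, 144]), (293, [132, 140, 143]), (294, [133, 140, 143]), (295, [132, 140, 143]), (296, [133, 140, 142]), (297, [151, 159, 163]), (298, [180, 189, 195]), (299, [205, 216, 221]), (300, [206, 216, 221])]
112 Rout [(328, [206, 216, 221]), (329, [206, 215, 221]), (330, [207, 215, 221]), (331, [206, 215, 221]), (332, [207, 216, 221]), (333, [206, 215, 219]), (334, [199, 208, 212]), (335, [170, 176, 176]), (336, [146, 148, 142]), (337, [129, 129, 125]), (338, [63, 46, 40]), (339, [65, 47, 42]), (340, [65, 48, 42])]
[[212.9 108.9]
 [215.7 108.2]
 [254.7 109. ]
 [248.4 109.6]
 [337.6 111.9]
 [334.7 111.1]
 [295.8 110. ]
 [302.3 110.9]]
```

Measured relative to the foot, the way centre-line passes TCP y = 0.1643 at x = 0.4275. The way yaw is 0.021 and the mouth is at x ≈ 0.5035. The base edges and the right jaw agree on this. I'm lowering the clamp in front of the mouth.

```bash
python3 -c "
from h import *
togo([.4635,.1650,.035],.021)"
```

```text
at [0.4278 0.1623 0.1004] [3.1404e+00 1.9000e-03 2.3600e-02] q6 0.88 go [ 0.0718 -0.0039  0.1307] [0.0004 0.0006 0.0008] f [ 0.23  0.04 -3.67] t [-0.13  0.08  0.  ] open 0.317279380853382 29.99946195166558 time 8.35
```

>>> arm_command:
  moves:
    - {"tx": 0.04, "ty": -0.004, "tz": 0.0, "rx": 0.0, "ry": 0.0, "rz": 0.001, "hand": 1.0}
    - {"tx": 0.072, "ty": -0.004, "tz": 0.02, "rx": 0.0, "ry": 0.0, "rz": 0.001, "hand": 1.0}
    - {"tx": 0.072, "ty": -0.004, "tz": 0.05, "rx": 0.0, "ry": 0.0, "rz": 0.001, "hand": 1.0}
    - {"tx": 0.072, "ty": -0.004, "tz": 0.08, "rx": 0.0, "ry": 0.0, "rz": 0.001, "hand": 1.0}
    - {"tx": 0.072, "ty": -0.004, "tz": 0.105, "rx": 0.0, "ry": 0.0, "rz": 0.001, "hand": 1.0}
    - {"tx": 0.072, "ty": -0.004, "tz": 0.12, "rx": 0.0, "ry": 0.0, "rz": 0.001, "hand": 1.0}
    - {"tx": 0.072, "ty": -0.004, "tz": 0.13, "rx": 0.0, "ry": 0.0, "rz": 0.001, "hand": 1.0}
    - {"tx": 0.072, "ty": -0.004, "tz": 0.13, "rx": 0.0, "ry": 0.0, "rz": 0.001, "hand": 1.0}
    - {"tx": 0.072, "ty": -0.004, "tz": 0.13, "rx": 0.0, "ry": 0.0, "rz": 0.001, "hand": 1.0}
    - {"tx": 0.072, "ty": -0.004, "tz": 0.13, "rx": 0.0, "ry": 0.0, "rz": 0.001, "hand": 1.0}

```text
time: 9.18
position: [0.465, 0.1666, 0.0368]
tool_rot: [-3.141, -0.001, 0.022]
ft_force: [0.1, 0.4, -3.4]
opening: 0.321
gripper_force: 30.0
```

```bash
python3 -c "
from h import *
togo([.4635,.1650,.0325],.021)"
```

```text
at [0.465  0.1666 0.0368] [-3.1408e+00 -1.4000e-03  2.1600e-02] q6 0.92 go [-0.003   0.0031  0.0086] [-0.0003 -0.0004  0.0002] f [ 0.13  0.37 -3.38] t [-0.12  0.11 -0.03] open 0.32116584265247844 29.9997104331851 time 9.1833
```

>>> arm_command:
  moves:
    - {"tx": 0.0, "ty": 0.0, "tz": 0.0, "rx": 0.0, "ry": 0.0, "rz": 0.0, "hand": 1.0}
    - {"tx": 0.0, "ty": 0.0, "tz": 0.0, "rx": 0.0, "ry": 0.0, "rz": 0.0, "hand": 1.0}
    - {"tx": 0.0, "ty": 0.0, "tz": 0.0, "rx": 0.0, "ry": 0.0, "rz": 0.0, "hand": 1.0}
    - {"tx": 0.0, "ty": 0.0, "tz": 0.0, "rx": 0.0, "ry": 0.0, "rz": 0.0, "hand": 1.0}

```text
time: 9.52
position: [0.4645, 0.1665, 0.0364]
tool_rot: [-3.141, -0.001, 0.022]
ft_force: [-0.7, 0.8, -2.9]
opening: 0.318
gripper_force: 30.0
```

```bash
python3 -c "
from h import *
togo([.4635,.1650,.0325],.021)
c=cam('wrist')
import pickle;pickle.dump(c,open('w6.pkl','wb'))
g=cv2.cvtColor(c['color'],cv2.COLOR_BGR2GRAY).astype(float)
for r in (60,90,110,140,160,180,200,215,225,235):
    p=cv2.GaussianBlur(g[r-1:r+2].mean(0,keepdims=True),(0,0),0.8)[0];d=np.gradient(p)
    print(r,[(i,round(d[i])) for i in range(170,390) if abs(d[i])>5 and abs(d[i])>=abs(d[i-1]) and abs(d[i])>abs(d[i+1])])
"
```

```text
at [0.4645 0.1665 0.0364] [-3.1412e+00 -5.0000e-04  2.1800e-02] q6 0.92 go [-0.0021  0.003   0.0077] [-0.0001 -0.0002  0.0003] f [-0.68  0.78 -2.85] t [-0.09  0.19 -0.03] open 0.3182059484865412 29.99957253690809 time 9.5167
60 [(195, 22), (201, 31), (248, -20), (251, 14), (257, -14), (294, -18), (308, 19), (365, -45)]
90 [(196, 22), (202, 29), (206, -19), (210, -20), (215, 21), (219, 28), (247, -21), (250, 14), (256, -13), (297, -19), (308, 22), (334, -10), (338, -29), (342, -21), (348, 23), (351, 31), (364, -45)]
110 [(197, 23), (203, 30), (246, -19), (250, 15), (255, -12), (296, -19), (308, 21), (363, -44)]
140 [(194, 26), (200, 27), (203, -5), (206, 14), (246, -22), (249, 15), (255, -11), (295, -19), (309, 22), (361, -46)]
160 [(200, 23), (206, 32), (210, -31), (218, 14), (222, 29), (245, -19), (248, 14), (254, -14), (256, 6), (298, -19), (309, 22), (335, -34), (339, -13), (347, 31), (359, -45)]
180 [(201, 21), (207, 32), (245, -22), (248, 14), (253, -12), (256, 6), (297, -17), (309, 23), (358, -50)]
200 [(203, 30), (239, 13), (321, -12), (357, -35)]
215 [(204, 30), (239, 12), (243, -19), (257, 21), (307, -8), (320, -11), (356, -36)]
225 [(197, -5), (204, 31), (240, 12), (243, -19), (257, 20), (307, -7), (320, -12), (356, -35)]
235 [(205, 32), (240, 12), (243, -18), (254, 16), (263, -23), (267, 9), (307, -7), (320, -13), (355, -36)]
```

The camera check puts the foot 1.5 mm toward +y of the deck's centre, matching the pose reading. I correct for it and lower to the deck.

>>> arm_command:
  moves:
    - {"tx": 0.0, "ty": 0.003, "tz": 0.003, "rx": 0.0, "ry": 0.0, "rz": 0.0, "hand": 1.0}
    - {"tx": 0.0, "ty": 0.003, "tz": 0.006, "rx": 0.0, "ry": 0.0, "rz": 0.0, "hand": 1.0}
    - {"tx": 0.0, "ty": 0.003, "tz": 0.007, "rx": 0.0, "ry": 0.0, "rz": 0.0, "hand": 1.0}
    - {"tx": 0.0, "ty": 0.003, "tz": 0.007, "rx": 0.0, "ry": 0.0, "rz": 0.0, "hand": 1.0}
    - {"tx": 0.0, "ty": 0.003, "tz": 0.007, "rx": 0.0, "ry": 0.0, "rz": 0.0, "hand": 1.0}
    - {"tx": 0.0, "ty": 0.003, "tz": 0.007, "rx": 0.0, "ry": 0.0, "rz": 0.0, "hand": 1.0}

```text
time: 10.07
position: [0.4645, 0.1648, 0.0325]
tool_rot: [3.142, -0.0, 0.022]
ft_force: [0.6, 0.6, -2.7]
opening: 0.318
gripper_force: 30.0
```

```bash
python3 -c "
from h import *
togo([.4635,.1650,.0325],.021)"
```

```text
at [0.4645 0.1648 0.0325] [ 3.1416 -0.      0.0217] q6 0.92 go [-0.002  -0.0003  0.0001] [ 0.     -0.      0.0002] f [ 0.56  0.6  -2.68] t [-0.06  0.13  0.01] open 0.31776252981902003 29.99973310623318 time 10.0667
```

>>> arm_command:
  moves:
    - {"tx": 0.0, "ty": 0.0, "tz": 0.001, "rx": 0.0, "ry": 0.0, "rz": 0.0, "hand": 1.0}
    - {"tx": 0.008, "ty": 0.0, "tz": 0.001, "rx": 0.0, "ry": 0.0, "rz": 0.0, "hand": 1.0}
    - {"tx": 0.016, "ty": 0.0, "tz": 0.001, "rx": 0.0, "ry": 0.0, "rz": 0.0, "hand": 1.0}
    - {"tx": 0.024, "ty": 0.0, "tz": 0.001, "rx": 0.0, "ry": 0.0, "rz": 0.0, "hand": 1.0}
    - {"tx": 0.032, "ty": 0.0, "tz": 0.001, "rx": 0.0, "ry": 0.0, "rz": 0.0, "hand": 1.0}
    - {"tx": 0.04, "ty": 0.0, "tz": 0.001, "rx": 0.0, "ry": 0.0, "rz": 0.0, "hand": 1.0}
    - {"tx": 0.04, "ty": 0.0, "tz": 0.001, "rx": 0.0, "ry": 0.0, "rz": 0.0, "hand": 1.0}
    - {"tx": 0.04, "ty": 0.0, "tz": 0.001, "rx": 0.0, "ry": 0.0, "rz": 0.0, "hand": 1.0}

```text
time: 10.73
position: [0.4851, 0.1654, 0.0322]
tool_rot: [-3.141, -0.001, 0.021]
ft_force: [0.2, 0.6, -0.9]
opening: 0.321
gripper_force: 30.0
```

```bash
python3 -c "
from h import *
togo([.5155,.1661,.032],.021)"
```

```text
at [0.4851 0.1654 0.0322] [-3.1412e+00 -7.0000e-04  2.1400e-02] q6 0.95 go [ 0.0609 -0.      0.0004] [-0.0001 -0.0002  0.0001] f [ 0.2   0.57 -0.9 ] t [-0.15 -0.   -0.  ] open 0.3213001441337097 29.99954916536808 time 10.7333
```

Light deck contact (2 N of weight carried) and no side load, with the leading end now in the mouth. Continuing in.

>>> arm_command:
  moves:
    - {"tx": 0.008, "ty": 0.0, "tz": 0.0, "rx": 0.0, "ry": 0.0, "rz": 0.0, "hand": 1.0}
    - {"tx": 0.016, "ty": 0.0, "tz": 0.0, "rx": 0.0, "ry": 0.0, "rz": 0.0, "hand": 1.0}
    - {"tx": 0.024, "ty": 0.0, "tz": 0.0, "rx": 0.0, "ry": 0.0, "rz": 0.0, "hand": 1.0}
    - {"tx": 0.032, "ty": 0.0, "tz": 0.0, "rx": 0.0, "ry": 0.0, "rz": 0.0, "hand": 1.0}
    - {"tx": 0.04, "ty": 0.0, "tz": 0.0, "rx": 0.0, "ry": 0.0, "rz": 0.0, "hand": 1.0}
    - {"tx": 0.04, "ty": 0.0, "tz": 0.0, "rx": 0.0, "ry": 0.0, "rz": 0.0, "hand": 1.0}
    - {"tx": 0.04, "ty": 0.0, "tz": 0.0, "rx": 0.0, "ry": 0.0, "rz": 0.0, "hand": 1.0}

```text
time: 11.32
position: [0.5051, 0.1659, 0.0322]
tool_rot: [-3.141, -0.001, 0.022]
ft_force: [-0.0, 0.3, -0.6]
opening: 0.319
gripper_force: 30.0
```

```bash
python3 -c "
from h import *
togo([.5155,.1661,.032],.021)"
```

```text
at [0.5051 0.1659 0.0322] [-3.1411e+00 -1.0000e-03  2.1500e-02] q6 0.97 go [0.0208 0.0001 0.0004] [-0.0001 -0.0003  0.0002] f [-0.01  0.31 -0.57] t [-0.12 -0.03  0.  ] open 0.3191139005028641 29.999592094682157 time 11.3167
```

>>> arm_command:
  moves:
    - {"tx": 0.006, "ty": 0.0, "tz": 0.0, "rx": 0.0, "ry": 0.0, "rz": 0.0, "hand": 1.0}
    - {"tx": 0.012, "ty": 0.0, "tz": 0.0, "rx": 0.0, "ry": 0.0, "rz": 0.0, "hand": 1.0}
    - {"tx": 0.018, "ty": 0.0, "tz": 0.0, "rx": 0.0, "ry": 0.0, "rz": 0.0, "hand": 1.0}
    - {"tx": 0.024, "ty": 0.0, "tz": 0.0, "rx": 0.0, "ry": 0.0, "rz": 0.0, "hand": 1.0}
    - {"tx": 0.024, "ty": 0.0, "tz": 0.0, "rx": 0.0, "ry": 0.0, "rz": 0.0, "hand": 1.0}
    - {"tx": 0.024, "ty": 0.0, "tz": 0.0, "rx": 0.0, "ry": 0.0, "rz": 0.0, "hand": 1.0}

```text
time: 11.82
position: [0.517, 0.1658, 0.0322]
tool_rot: [-3.142, -0.001, 0.021]
ft_force: [0.5, -1.8, -0.2]
opening: 0.319
gripper_force: 30.0
```

```bash
python3 -c "
from h import *
togo([.5155,.1661,.032],.021)"
```

```text
at [0.517  0.1658 0.0322] [-3.1416e+00 -8.0000e-04  2.1500e-02] q6 0.98 go [-0.0031 -0.0006  0.0003] [-0.     -0.0003  0.0001] f [ 0.54 -1.8  -0.21] t [-0.59 -0.22 -0.07] open 0.31867278946804733 29.999924171715975 time 11.8167
```

A faint side contact (1.8 N) says one flank touches, about 14 mm in and before the wedge. I release here so the clamp can centre itself, then push from behind with shut fingers.

>>> arm_command:
  moves:
    - {"tx": 0.0, "ty": 0.0, "tz": 0.0, "rx": 0.0, "ry": 0.0, "rz": 0.0, "hand": -0.4}
    - {"tx": 0.0, "ty": 0.0, "tz": 0.0, "rx": 0.0, "ry": 0.0, "rz": 0.0, "hand": -0.4}
    - {"tx": 0.0, "ty": 0.0, "tz": 0.0, "rx": 0.0, "ry": 0.0, "rz": 0.0, "hand": -0.4}
    - {"tx": 0.0, "ty": 0.0, "tz": 0.0, "rx": 0.0, "ry": 0.0, "rz": 0.0, "hand": -0.4}
    - {"tx": 0.0, "ty": 0.0, "tz": 0.0, "rx": 0.0, "ry": 0.0, "rz": 0.0, "hand": -0.4}
    - {"tx": 0.0, "ty": 0.0, "tz": 0.0, "rx": 0.0, "ry": 0.0, "rz": 0.0, "hand": -0.4}
    - {"tx": 0.0, "ty": 0.0, "tz": 0.0, "rx": 0.0, "ry": 0.0, "rz": 0.0, "hand": -0.4}

```text
time: 12.4
position: [0.5164, 0.166, 0.032]
tool_rot: [-3.142, -0.0, 0.022]
ft_force: [0.5, 0.7, -0.7]
opening: 0.678
gripper_force: 0.0
```

```bash
python3 -c "
from h import *
togo([.5155,.1661,.032],.021)"
```

```text
at [0.5164 0.166  0.032 ] [-3.1416 -0.      0.0217] q6 0.98 go [-0.0018 -0.0002  0.0001] [-0.     -0.      0.0002] f [ 0.48  0.67 -0.66] t [-0.05  0.09 -0.08] open 0.678349704163948 0.0 time 12.4
```

>>> arm_command:
  moves:
    - {"tx": -0.02, "ty": 0.0, "tz": 0.0, "rx": 0.0, "ry": 0.0, "rz": 0.0, "hand": -0.4}
    - {"tx": -0.045, "ty": 0.0, "tz": 0.0, "rx": 0.0, "ry": 0.0, "rz": 0.0, "hand": -0.4}
    - {"tx": -0.07, "ty": 0.0, "tz": 0.0, "rx": 0.0, "ry": 0.0, "rz": 0.0, "hand": -0.4}
    - {"tx": -0.09, "ty": 0.0, "tz": 0.0, "rx": 0.0, "ry": 0.011, "rz": 0.0, "hand": -0.4}
    - {"tx": -0.09, "ty": 0.0, "tz": 0.004, "rx": 0.0, "ry": 0.011, "rz": 0.0, "hand": 1.0}
    - {"tx": -0.09, "ty": 0.0, "tz": 0.004, "rx": 0.0, "ry": 0.011, "rz": 0.0, "hand": 1.0}
    - {"tx": -0.09, "ty": 0.0, "tz": 0.004, "rx": 0.0, "ry": 0.011, "rz": 0.0, "hand": 1.0}
    - {"tx": -0.09, "ty": 0.0, "tz": 0.004, "rx": 0.0, "ry": 0.011, "rz": 0.0, "hand": 1.0}
    - {"tx": -0.09, "ty": 0.0, "tz": 0.004, "rx": 0.0, "ry": 0.011, "rz": 0.0, "hand": 1.0}
    - {"tx": -0.09, "ty": 0.0, "tz": 0.004, "rx": 0.0, "ry": 0.011, "rz": 0.0, "hand": 1.0}
    - {"tx": -0.09, "ty": 0.0, "tz": 0.004, "rx": 0.0, "ry": 0.011, "rz": 0.0, "hand": 1.0}
    - {"tx": -0.09, "ty": 0.0, "tz": 0.004, "rx": 0.0, "ry": 0.011, "rz": 0.0, "hand": 1.0}
  squeeze: 10

```text
time: 13.4
position: [0.4716, 0.1649, 0.0299]
tool_rot: [3.142, -0.034, 0.021]
ft_force: [-0.3, -0.4, -0.1]
opening: 0.179
gripper_force: 0.0
```

```bash
python3 -c "
from h import *
togo([.4715,.1650,.030],.021)"
```

```text
at [0.4716 0.1649 0.0299] [ 3.1416 -0.0344  0.0212] q6 0.88 go [-0.0003 -0.0001 -0.0001] [ 0.     -0.011   0.0001] f [-0.34 -0.36 -0.1 ] t [-0.11  0.22 -0.01] open 0.1790353988398385 0.0 time 13.4
```

>>> arm_command:
  moves:
    - {"tx": 0.0, "ty": 0.0, "tz": 0.0, "rx": 0.0, "ry": 0.0, "rz": 0.0, "hand": 1.0}
    - {"tx": 0.0, "ty": 0.0, "tz": 0.0, "rx": 0.0, "ry": 0.0, "rz": 0.0, "hand": 1.0}
    - {"tx": 0.01, "ty": 0.0, "tz": 0.0, "rx": 0.0, "ry": 0.0, "rz": 0.0, "hand": 1.0}
    - {"tx": 0.02, "ty": 0.0, "tz": 0.001, "rx": 0.0, "ry": 0.0, "rz": 0.0, "hand": 1.0}
    - {"tx": 0.03, "ty": 0.0, "tz": 0.001, "rx": 0.0, "ry": 0.0, "rz": 0.0, "hand": 1.0}
    - {"tx": 0.034, "ty": 0.0, "tz": 0.001, "rx": 0.0, "ry": 0.0, "rz": 0.0, "hand": 1.0}
    - {"tx": 0.038, "ty": 0.0, "tz": 0.001, "rx": 0.0, "ry": 0.0, "rz": 0.0, "hand": 1.0}
    - {"tx": 0.042, "ty": 0.0, "tz": 0.001, "rx": 0.0, "ry": 0.0, "rz": 0.0, "hand": 1.0}
    - {"tx": 0.046, "ty": 0.0, "tz": 0.002, "rx": 0.0, "ry": 0.0, "rz": 0.0, "hand": 1.0}
    - {"tx": 0.05, "ty": 0.0, "tz": 0.002, "rx": 0.0, "ry": 0.0, "rz": 0.0, "hand": 1.0}
    - {"tx": 0.05, "ty": 0.0, "tz": 0.002, "rx": 0.0, "ry": 0.0, "rz": 0.0, "hand": 1.0}

```text
time: 14.32
position: [0.4968, 0.1656, 0.0299]
tool_rot: [-3.142, -0.035, 0.022]
ft_force: [0.3, 0.4, 0.2]
opening: 0.006
gripper_force: 0.0
```

```bash
python3 -c "
from h import *
togo([.4965,.1655,.030],.021)"
```

```text
at [0.4968 0.1656 0.0299] [-3.1416 -0.0348  0.0215] q6 0.92 go [-0.0006  0.0001 -0.0003] [-0.     -0.0111  0.0002] f [0.3  0.42 0.16] t [-0.13  0.21  0.05] open 0.0059751165378452795 0.0038781193217994935 time 14.3167
```

>>> arm_command:
  moves:
    - {"tx": 0.002, "ty": 0.0, "tz": 0.0, "rx": 0.0, "ry": 0.0, "rz": 0.0, "hand": 1.0}
    - {"tx": 0.004, "ty": 0.0, "tz": 0.0, "rx": 0.0, "ry": 0.0, "rz": 0.0, "hand": 1.0}
    - {"tx": 0.006, "ty": 0.0, "tz": 0.0, "rx": 0.0, "ry": 0.0, "rz": 0.0, "hand": 1.0}
    - {"tx": 0.008, "ty": 0.0, "tz": 0.0, "rx": 0.0, "ry": 0.0, "rz": 0.0, "hand": 1.0}
    - {"tx": 0.008, "ty": 0.0, "tz": 0.0, "rx": 0.0, "ry": 0.0, "rz": 0.0, "hand": 1.0}

```text
time: 14.73
position: [0.5006, 0.1656, 0.03]
tool_rot: [3.142, -0.035, 0.022]
ft_force: [-0.8, -0.1, -0.4]
opening: 0.008
gripper_force: 0.1
```

>>> arm_command:
  moves:
    - {"tx": 0.002, "ty": 0.0, "tz": 0.0, "rx": 0.0, "ry": 0.0, "rz": 0.0, "hand": 1.0}
    - {"tx": 0.004, "ty": 0.0, "tz": 0.0, "rx": 0.0, "ry": 0.0, "rz": 0.0, "hand": 1.0}
    - {"tx": 0.006, "ty": 0.0, "tz": 0.0, "rx": 0.0, "ry": 0.0, "rz": 0.0, "hand": 1.0}
    - {"tx": 0.006, "ty": 0.0, "tz": 0.0, "rx": 0.0, "ry": 0.0, "rz": 0.0, "hand": 1.0}

```text
time: 15.07
position: [0.5025, 0.1656, 0.03]
tool_rot: [3.141, -0.033, 0.021]
ft_force: [-5.1, 2.1, 2.3]
opening: 0.009
gripper_force: 2.2
```

>>> arm_command:
  moves:
    - {"tx": 0.001, "ty": 0.0, "tz": 0.0, "rx": 0.0, "ry": 0.0, "rz": 0.0, "hand": 1.0}
    - {"tx": 0.001, "ty": 0.0, "tz": 0.0, "rx": 0.0, "ry": 0.0, "rz": 0.0, "hand": 1.0}
    - {"tx": 0.001, "ty": 0.0, "tz": 0.0, "rx": 0.0, "ry": 0.0, "rz": 0.0, "hand": 1.0}

```text
time: 15.32
position: [0.5026, 0.1655, 0.03]
tool_rot: [3.141, -0.032, 0.021]
ft_force: [-5.8, 2.3, 2.2]
opening: 0.003
gripper_force: 2.8
```

```bash
python3 -c "
from h import *
togo([.4965,.1655,.030],.021)
c=cam('wrist')
import pickle;pickle.dump(c,open('w7.pkl','wb'))
im=c['color'].astype(int)
hsv=cv2.cvtColor(c['color'],cv2.COLOR_BGR2HSV)
m=cv2.inRange(hsv,(12,110,90),(35,255,255));m[300:]=0
n,l,st,ce=cv2.connectedComponentsWithStats(m)
for i in range(1,n):
    if st[i,4]>25: print(st[i],ce[i].round(1))
g=cv2.cvtColor(c['color'],cv2.COLOR_BGR2GRAY).astype(float)
for r in range(100,262,10):
    p=cv2.GaussianBlur(g[r-1:r+2].mean(0,keepdims=True),(0,0),0.8)[0];d=np.gradient(p)
    print(r,[(i,round(d[i])) for i in range(170,390) if abs(d[i])>5 and abs(d[i])>=abs(d[i-1]) and abs(d[i])>abs(d[i+1])])
"
```

```text
at [0.5026 0.1655 0.03  ] [ 3.1408 -0.032   0.0213] q6 0.93 go [-0.0121 -0.0002 -0.0004] [ 0.0002 -0.0102  0.0001] f [-5.78  2.33  2.25] t [0.6  1.82 0.04] open 0.0026594492902173765 2.7571064606308937 time 15.3167
[ 244   61   13  180 1256] [250.2 130. ]
[193 106   6  16  67] [195.4 113.1]
[265 167  30  21 584] [279.1 176.6]
[198 200   5  14  65] [200.1 206.8]
[269 231  21  24 408] [279.2 242.8]
[258 254   7  46 220] [260.3 277.4]
[292 254   6  46 207] [295.1 276.8]
100 [(192, 23), (198, 33), (205, -22), (211, 13), (214, 7), (246, -21), (249, 14), (255, -14), (257, 6), (291, -18), (303, 21), (333, -9), (339, -21), (344, 21), (362, -44)]
110 [(188, 24), (193, 38), (197, -11), (200, 13), (245, -18), (249, 13), (254, -12), (257, 6), (290, -18), (303, 22), (361, -42)]
120 [(182, -5), (193, 29), (199, 24), (245, -19), (248, 13), (254, -15), (290, -18), (303, 22), (361, -44)]
130 [(193, 20), (199, 30), (245, -20), (248, 13), (254, -16), (256, 7), (290, -18), (303, 22), (360, -46)]
140 [(194, 23), (200, 30), (245, -20), (248, 14), (254, -14), (256, 6), (290, -19), (303, 23), (360, -42)]
15
[... 947 characters left out ...]
242, -5), (246, 23), (273, -6), (281, 6), (313, -10), (355, -44)]
220 [(199, 20), (204, 31), (212, -12), (217, -8), (242, -5), (246, 24), (258, -26), (262, 7), (300, 13), (312, -10), (334, -14), (339, 9), (355, -48)]
230 [(199, 24), (204, 21), (210, -22), (219, 21), (246, 23), (252, -22), (259, 16), (304, 12), (312, -10), (331, -26), (335, -9), (341, 27), (354, -47)]
240 [(200, 10), (205, 8), (246, 6), (254, -9), (257, 12), (261, 23), (265, -6), (269, -15), (271, 8), (275, 6), (290, 5), (294, -20), (305, 10), (312, -7), (354, -26)]
250 [(261, 31), (275, 19), (284, -9), (289, 7), (294, -51)]
260 [(259, 48), (262, -9), (275, 9), (278, -9), (283, 8), (288, 9), (292, -33), (294, 14), (297, -43)]
```

The screw at (279,177) and specimen at (279,243) are in line, and the foot now fills the gap (257–302 between 254 and 304). This is genuine wedging. The push is about 6 N, so I raise it gently and take out the slight side load.

>>> arm_command:
  moves:
    - {"tx": 0.002, "ty": -0.001, "tz": 0.0, "rx": 0.0, "ry": 0.0, "rz": 0.0, "hand": 1.0}
    - {"tx": 0.003, "ty": -0.001, "tz": 0.0, "rx": 0.0, "ry": 0.0, "rz": 0.0, "hand": 1.0}
    - {"tx": 0.003, "ty": -0.001, "tz": 0.0, "rx": 0.0, "ry": 0.0, "rz": 0.0, "hand": 1.0}

```text
time: 15.62
position: [0.5031, 0.1656, 0.03]
tool_rot: [3.14, -0.03, 0.021]
ft_force: [-7.6, 3.0, 4.2]
opening: 0.008
gripper_force: 3.9
```

>>> arm_command:
  moves:
    - {"tx": 0.002, "ty": -0.001, "tz": 0.0, "rx": 0.0, "ry": 0.0, "rz": 0.0, "hand": 1.0}
    - {"tx": 0.004, "ty": -0.001, "tz": 0.0, "rx": 0.0, "ry": 0.0, "rz": 0.0, "hand": 1.0}
    - {"tx": 0.004, "ty": -0.001, "tz": 0.0, "rx": 0.0, "ry": 0.0, "rz": 0.0, "hand": 1.0}

```text
time: 15.87
position: [0.504, 0.1656, 0.03]
tool_rot: [3.139, -0.028, 0.021]
ft_force: [-11.7, 2.0, 7.5]
opening: 0.005
gripper_force: 5.3
```

```bash
python3 -c "
from h import *
togo([.4965,.1655,.030],.021)
c=cam('wrist')
hsv=cv2.cvtColor(c['color'],cv2.COLOR_BGR2HSV)
m=cv2.inRange(hsv,(12,110,90),(35,255,255));m[300:]=0
n,l,st,ce=cv2.connectedComponentsWithStats(m)
for i in range(1,n):
    if st[i,4]>250: print(st[i],ce[i].round(1))
"
```

```text
at [0.504  0.1656 0.03  ] [ 3.1387 -0.0278  0.0207] q6 0.93 go [-0.015  -0.0001 -0.0004] [ 0.0009 -0.0088 -0.0001] f [-11.71   1.99   7.49] t [0.61 3.35 0.07] open 0.0045947417154483285 5.345463752746582 time 15.8667
[ 244   64   13  177 1227] [250.1 131.9]
[265 167  30  21 600] [279.3 177. ]
[269 232  22  24 409] [279.4 243.7]
```

>>> arm_command:
  moves:
    - {"tx": 0.001, "ty": 0.0, "tz": 0.0, "rx": 0.0, "ry": 0.0, "rz": 0.0, "hand": 1.0}
    - {"tx": 0.002, "ty": 0.0, "tz": 0.0, "rx": 0.0, "ry": 0.0, "rz": 0.0, "hand": 1.0}
    - {"tx": 0.002, "ty": 0.0, "tz": 0.0, "rx": 0.0, "ry": 0.0, "rz": 0.0, "hand": 1.0}
    - {"tx": 0.002, "ty": 0.0, "tz": 0.0, "rx": 0.0, "ry": 0.0, "rz": 0.0, "hand": 1.0}

```text
time: 16.25
position: [0.5043, 0.1656, 0.03]
tool_rot: [3.138, -0.027, 0.021]
ft_force: [-12.8, 3.1, 9.5]
opening: 0.003
gripper_force: 6.4
```

>>> arm_command:
  moves:
    - {"tx": 0.001, "ty": 0.0, "tz": -0.001, "rx": 0.0, "ry": 0.0, "rz": 0.0, "hand": 1.0}
    - {"tx": 0.002, "ty": 0.0, "tz": -0.001, "rx": 0.0, "ry": 0.0, "rz": 0.0, "hand": 1.0}
    - {"tx": 0.002, "ty": 0.0, "tz": -0.001, "rx": 0.0, "ry": 0.0, "rz": 0.0, "hand": 1.0}
    - {"tx": 0.002, "ty": 0.0, "tz": -0.001, "rx": 0.0, "ry": 0.0, "rz": 0.0, "hand": 1.0}

```text
time: 16.58
position: [0.5046, 0.1655, 0.03]
tool_rot: [3.138, -0.025, 0.02]
ft_force: [-13.6, 4.9, 7.3]
opening: 0.009
gripper_force: 6.9
```

>>> arm_command:
  moves:
    - {"tx": 0.001, "ty": -0.001, "tz": 0.0, "rx": 0.0, "ry": 0.0, "rz": 0.0, "hand": 1.0}
    - {"tx": 0.003, "ty": -0.001, "tz": 0.0, "rx": 0.0, "ry": 0.0, "rz": 0.0, "hand": 1.0}
    - {"tx": 0.003, "ty": -0.001, "tz": 0.0, "rx": 0.0, "ry": 0.0, "rz": 0.0, "hand": 1.0}
    - {"tx": 0.003, "ty": -0.001, "tz": 0.0, "rx": 0.0, "ry": 0.0, "rz": 0.0, "hand": 1.0}

```text
time: 16.92
position: [0.5052, 0.1656, 0.03]
tool_rot: [3.137, -0.024, 0.02]
ft_force: [-15.5, 4.0, 8.2]
opening: 0.001
gripper_force: 7.8
```

The push has reached 15.5 N. Backing off straight.

>>> arm_command:
  moves:
    - {"tx": -0.004, "ty": 0.0, "tz": 0.0, "rx": 0.0, "ry": 0.0, "rz": 0.0, "hand": 1.0}
    - {"tx": -0.01, "ty": 0.0, "tz": 0.0, "rx": 0.0, "ry": 0.0, "rz": 0.0, "hand": 1.0}
    - {"tx": -0.02, "ty": 0.0, "tz": 0.0, "rx": 0.0, "ry": 0.0, "rz": 0.0, "hand": 1.0}
    - {"tx": -0.04, "ty": 0.0, "tz": -0.002, "rx": 0.0, "ry": 0.0, "rz": 0.0, "hand": 1.0}
    - {"tx": -0.06, "ty": 0.0, "tz": -0.002, "rx": 0.0, "ry": 0.0, "rz": 0.0, "hand": 1.0}
    - {"tx": -0.06, "ty": 0.0, "tz": -0.002, "rx": 0.0, "ry": 0.0, "rz": 0.0, "hand": 1.0}
    - {"tx": -0.06, "ty": 0.0, "tz": -0.002, "rx": 0.0, "ry": 0.0, "rz": 0.0, "hand": 1.0}

```text
time: 17.5
position: [0.4805, 0.1668, 0.0311]
tool_rot: [-3.141, -0.035, 0.022]
ft_force: [-0.3, 0.1, 0.1]
opening: 0.006
gripper_force: 0.0
```

```bash
cat > chk.py <<'E'
from h import *
# fit clamp yaw/pose from screw + specimen blobs and step of foot/block edges
s=manip.sense();print(s["position"].round(4),s["tool_rot"].round(3),s["ft_force"].round(1),s["time"])
c=cam('wrist');hsv=cv2.cvtColor(c['color'],cv2.COLOR_BGR2HSV)
m=cv2.inRange(hsv,(12,110,90),(35,255,255));m[300:]=0
n,l,st,ce=cv2.connectedComponentsWithStats(m)
for i in range(1,n):
    if st[i,4]>250: print(st[i],ce[i].round(1),[unproj(c,[ce[i]],z)[0].round(4).tolist() for z in(.061,.09)])
g=cv2.cvtColor(c['color'],cv2.COLOR_BGR2GRAY).astype(float)
for r in range(110,240,12):
    p=cv2.GaussianBlur(g[r-1:r+2].mean(0,keepdims=True),(0,0),0.8)[0];d=np.gradient(p)
    print(r,[(i,round(d[i])) for i in range(225,330) if abs(d[i])>5 and abs(d[i])>=abs(d[i-1]) and abs(d[i])>abs(d[i+1])])
E
python3 chk.py
```

```text
[0.4805 0.1668 0.0311] [-3.141 -0.035  0.022] [-0.3  0.1  0.1] 17.5
[ 248   16   13  122 1084] [253.7  73.8] [[0.5717, 0.1779, 0.061], [0.566, 0.1756, 0.09]]
[269 106  30  21 608] [283.6 116.1] [[0.5551, 0.1652, 0.061], [0.5529, 0.1656, 0.09]]
[274 166  22  23 389] [284.1 176.9] [[0.5295, 0.1643, 0.061], [0.5328, 0.1649, 0.09]]
110 [(247, -18), (251, 13), (256, -15), (268, -23), (272, 8), (299, -14), (308, 21)]
122 [(247, -19), (250, 13), (256, -25), (260, 21), (268, -29), (271, 8), (299, 12), (306, -15), (308, 15)]
134 [(247, -19), (251, 17), (316, -6)]
146 [(247, -21), (250, 19), (318, -11)]
158 [(231, -20), (245, -5), (249, 22), (262, -21), (269, 10), (293, -6), (295, 7), (305, 9), (318, -11)]
170 [(245, -6), (249, 21), (256, -26), (262, 19), (275, -17), (278, 7), (310, 13), (317, -11)]
182 [(244, -5), (249, 11), (259, -16), (263, 6), (274, -6), (281, 15), (286, -5), (291, 6), (294, 8), (305, -8), (309, 17), (317, -10)]
194 [(244, -6), (250, 10), (267, -13), (273, 11), (276, 9), (296, -12), (300, 20), (317, -11)]
206 [(244, -5), (253, 16), (267, -14), (270, 7), (274, 7), (317, -10)]
218 [(238, 10), (321, -10)]
230 [(239, 11), (262, 19), (321, -12)]
```

```bash
python3 - <<'E'
from h import *
import pickle
def f(c,base,dirn):
    hsv=cv2.cvtColor(c['color'],cv2.COLOR_BGR2HSV)
    m=cv2.inRange(hsv,(12,110,90),(35,255,255))
    n,l,st,ce=cv2.connectedComponentsWithStats(m);o=[]
    for i in range(1,n):
        if st[i,4]>20:
            a=unproj(c,[ce[i]],base+.047)[0];b=unproj(c,[ce[i]],base+.076)[0];o.append((ce[i].round(1),st[i,4],a,b))
    return o
c=pickle.load(open("w2.pkl","rb"))
for o in f(c,.003,0):
    if 250<o[0][0]<280 and 110<o[0][1]<160: print(o[0],o[1],o[2].round(4),o[3].round(4))
c=cam("wrist")
for o in f(c,.014,0):
    if o[1]>250:print(o[0],o[1],o[2].round(4),o[3].round(4))
E
```

```text
[262.6 121.8] 51 [ 0.4786 -0.2932  0.05  ] [ 0.4786 -0.2916  0.079 ]
[266.6 144.4] 82 [ 0.4976 -0.2795  0.05  ] [ 0.496  -0.2791  0.079 ]
[253.2  93.2] 1290 [0.5647 0.1782 0.061 ] [0.5605 0.1759 0.09  ]
[284.  117.5] 610 [0.5551 0.1651 0.061 ] [0.553  0.1656 0.09  ]
[284.6 178.3] 388 [0.5294 0.1642 0.061 ] [0.5328 0.1649 0.09  ]
[260.5 281.5] 282 [0.4803 0.1743 0.061 ] [0.4942 0.1728 0.09  ]
[294.9 280.7] 262 [0.4811 0.158  0.061 ] [0.4948 0.16   0.09  ]
[255.8 326.9] 4834 [0.4559 0.1764 0.061 ] [0.475  0.1745 0.09  ]
```

The clamp sits about 29 mm past the mouth. The screw-to-specimen offset is 22.3 mm against 22.5 mm when upright in the tray, and it lines up with the way within about 0.012 rad. Nothing is touched, so I'm handing in.

```bash
python3 -c "
from bench import manip
print(manip.job_done())"
```

```text
the job is handed in; nothing more can be done
None
```

I pushed the clamp in with about 15.5 N, let go and handed the job in at about 17.6 s; the hand-in gave no verdict. By my camera measurements it sits about 29 mm past the mouth, upright and in line with the way, but I couldn't measure the jaw's grip after letting go.

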